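Load, uncap and feed sample bottles on a hand-cranked stage

ROBOT

A 6-joint arm with a two-finger parallel gripper is mounted at the origin on the work surface. World frame = base frame: x ahead of the robot, y to its left, z up, the work surface at z = 0. Lengths are in mm, angles in rad, forces in N, time in s.
With the tool pointing down it reaches from about 425 to 950 mm from the base axis. Payload 3.5 kg.
Tool frame: the origin (TCP) lies on the centre line of the jaws, within the pads' length; the fingertips stand 11 mm ahead of it and the grasp point (between the pads) lies 8 mm behind it; z points along the fingers, y is the direction in which the jaws open and shut (so a half turn about z gives the same grasp; the last joint's range is limited). The gripper opens to 85 mm and grips with 20 to 120 N. Pads are 22 mm wide; open, the fingers measure 114 mm over their backs; the gripper's body (76 mm by 85 mm) begins 54 mm behind the grasp point. The pads swing forward as they close: fully open they stand 13 mm farther back than shut.
Start: joints at [-1.376, 0.286, 1.577, -0, 1.279, -0.15], TCP at [228.179, -635.249, 242.325] pointing down, gripper open.
Joint ranges: [-2.77, 2.77], [-0.9, 2.22], [0.21, 2.48], [-1.53, 4.67], [0.24, 2.81], [-2.84, 2.84]. Speed limits (rad/s): [2.79, 2.79, 3.14, 3.14, 3.14, 3.14].

INTERFACE

Orientations are given as a unit quaternion [x, y, z, w].
In Python, from cell import manip gives the robot as it stands.
- The arm moves only by the tool send_rows, never from a script. Its argument "moves" is a list of rows, each a list of 7 numbers: the shift along the tool's x, y, z in m, then the turn, a rotation vector about the tool's x, y, z in rad, then the opening in per cent of the stroke, from 0 (shut) to 100 (fully open). In form: [[dx, dy, dz, ax, ay, az, grip], ...]. A call has 1 to 12 rows; each row shifts and turns the commanded pose from where the row before left it, along the tool's axes as they then stand; what a row does not reach is not made up. A row lasts 1/12 s, in which the tool goes at most 41.7 mm and 7.16 degrees, less where a joint would pass 70% of its speed; a pose out of reach is approached as far as the arm can. A call is refused whole if a number of a shift passes 0.0417 or a number of a turn 0.125, either way. A call with a gripper value outside its range is refused whole. The fingers move at their own pace and stop on an object; the grip force is fixed at half the most. Time passes only in rows, so rows that do not move let the fingers close. It gives the time, the measured TCP pose, the force and the opening at its end, in the units of the state.
- manip.get_state(): the state, without advancing time (a new reading comes with each control period).
- manip.get_image(name): name is "scene" or "top" or "wrist"; returns (picture, depth): 480x640x3 uint8, blue, green, red; 480x640 float32, mm along the optical axis (not along the pixel's ray), 0 where there is no reading.
- manip.get_calibration(name): a dict with "intrinsics" (3x3 intrinsics, pixels), "k1" (the pictures are not rectified: a ray, as slopes to the right and down, at radius r is drawn at 1 + k1 r^2 times it, then the intrinsics apply), "extrinsics" (4x4, takes a point from camera to world coordinates); the wrist camera has in their place "hand_eye" (4x4, takes a point from camera to tool coordinates, whose origin is the TCP and whose axes are the flange's). Camera axes: x right, y down, z forward; pixel columns grow to the right and rows downward; lengths in mm; the calibration is good to about 2 mm. A picture is of the moment at which its call begins: read the wrist's pose just before it. get_calibration takes no time and is no camera call.
- manip.close_job(): hands the job in, once; it reports no verdict.
The state is a dict: "clock": time; "joints": joint angles; "joint_velocities": joint speeds; "joint_efforts": joint torques, N m; "eef_pos": TCP position; "eef_rot": TCP orientation; "ft_force": force on the tool from outside, world axes, zero at the start; "moment": the same for the moment, N m; "gripper_width": finger opening in mm.
Only numpy, scipy, OpenCV 4.12 (cv2) and the standard library are available. Lean on these libraries where they do the work, as an engineer would, in place of code of your own. Each camera call takes 0.05 s, during which the arm holds its last target.

TASK

Stand every amber sample bottle that is present in a pocket of the white carriage, fully down and with its cap still shut, and only then unscrew each black cap (anticlockwise from above) until it stops; the caps are captive and stay on the bottles. When all caps are open, crank the black handwheel by its red handle, never pushing the carriage itself, until the red pointer on the carriage lines up with the green index mark on the scale, and leave the bottles standing in their pockets. Leave the beaker, the white block and the goggles where they are.

Things in the scene. Friction and masses are not known exactly. Their poses are not given: they have to be found in the camera images.
- bottle0_center (a point): Centre (half-way up, 44 mm above the underside) of a loose sample bottle, about 0.15 to 0.26 kg, upright at the start: square amber glass body 56 x 56 x 52 mm, short narrow neck, then a round black screw cap 44 mm across and 28 mm tall (60 to 88 mm above the underside). z is up along the bottle, x and y square to its sides. Grip the bottle by its cap; the cap does not turn under the bottle's own weight.
- bottle1_center (a point): Centre (half-way up, 44 mm above the underside) of a loose sample bottle, about 0.15 to 0.26 kg, upright at the start: square amber glass body 56 x 56 x 52 mm, short narrow neck, then a round black screw cap 44 mm across and 28 mm tall (60 to 88 mm above the underside). z is up along the bottle, x and y square to its sides. Grip the bottle by its cap; the cap does not turn under the bottle's own weight.
- bottle2_center (a point): Centre (half-way up, 44 mm above the underside) of a loose sample bottle, about 0.15 to 0.26 kg, upright at the start: square amber glass body 56 x 56 x 52 mm, short narrow neck, then a round black screw cap 44 mm across and 28 mm tall (60 to 88 mm above the underside). z is up along the bottle, x and y square to its sides. Grip the bottle by its cap; the cap does not turn under the bottle's own weight.
- bottle3_center (a point): Centre (half-way up, 44 mm above the underside) of a loose sample bottle, about 0.15 to 0.26 kg, upright at the start: square amber glass body 56 x 56 x 52 mm, short narrow neck, then a round black screw cap 44 mm across and 28 mm tall (60 to 88 mm above the underside). z is up along the bottle, x and y square to its sides. Grip the bottle by its cap; the cap does not turn under the bottle's own weight.
- cap0 (a joint): Angle in rad of the cap of bottle0 on its neck: 0 is shut tight, it grows as the cap is turned anticlockwise seen from above, and it stops fully open at 2.4 rad (about 140 degrees). Any value under 0.5 counts as shut. It stays where it is left (friction 0.07 N m). The cap neither rises nor comes off. A white stripe on its top points, when shut, to the white dash on the bottle's shoulder. A free-standing bottle would turn with its cap; a pocket keeps it from turning.
- cap1 (a joint): Angle in rad of the cap of bottle1 on its neck: 0 is shut tight, it grows as the cap is turned anticlockwise seen from above, and it stops fully open at 2.4 rad (about 140 degrees). Any value under 0.5 counts as shut. It stays where it is left (friction 0.07 N m). The cap neither rises nor comes off. A white stripe on its top points, when shut, to the white dash on the bottle's shoulder. A free-standing bottle would turn with its cap; a pocket keeps it from turning.
- cap2 (a joint): Angle in rad of the cap of bottle2 on its neck: 0 is shut tight, it grows as the cap is turned anticlockwise seen from above, and it stops fully open at 2.4 rad (about 140 degrees). Any value under 0.5 counts as shut. It stays where it is left (friction 0.07 N m). The cap neither rises nor comes off. A white stripe on its top points, when shut, to the white dash on the bottle's shoulder. A free-standing bottle would turn with its cap; a pocket keeps it from turning.
- cap3 (a joint): Angle in rad of the cap of bottle3 on its neck: 0 is shut tight, it grows as the cap is turned anticlockwise seen from above, and it stops fully open at 2.4 rad (about 140 degrees). Any value under 0.5 counts as shut. It stays where it is left (friction 0.07 N m). The cap neither rises nor comes off. A white stripe on its top points, when shut, to the white dash on the bottle's shoulder. A free-standing bottle would turn with its cap; a pocket keeps it from turning.
- pocket0 (a point): Centre of the floor of pocket 0 of the carriage: a square well 64 x 64 mm and 14 mm deep with a flat floor 39 mm above the table; a bottle (56 mm square) drops in with 4 mm to spare on each side when its sides are square to the pocket's. The four pockets stand in a row 74 mm apart along this frame's x, in the order 0 to 3, with 10 mm walls between. z is up. The bottles may stand in any of them; a seated bottle's centre is 44 mm above this point.
- pocket1 (a point): Centre of the floor of pocket 1 of the carriage: a square well 64 x 64 mm and 14 mm deep with a flat floor 39 mm above the table; a bottle (56 mm square) drops in with 4 mm to spare on each side when its sides are square to the pocket's. The four pockets stand in a row 74 mm apart along this frame's x, in the order 0 to 3, with 10 mm walls between. z is up. The bottles may stand in any of them; a seated bottle's centre is 44 mm above this point.
- pocket2 (a point): Centre of the floor of pocket 2 of the carriage: a square well 64 x 64 mm and 14 mm deep with a flat floor 39 mm above the table; a bottle (56 mm square) drops in with 4 mm to spare on each side when its sides are square to the pocket's. The four pockets stand in a row 74 mm apart along this frame's x, in the order 0 to 3, with 10 mm walls between. z is up. The bottles may stand in any of them; a seated bottle's centre is 44 mm above this point.
- pocket3 (a point): Centre of the floor of pocket 3 of the carriage: a square well 64 x 64 mm and 14 mm deep with a flat floor 39 mm above the table; a bottle (56 mm square) drops in with 4 mm to spare on each side when its sides are square to the pocket's. The four pockets stand in a row 74 mm apart along this frame's x, in the order 0 to 3, with 10 mm walls between. z is up. The bottles may stand in any of them; a seated bottle's centre is 44 mm above this point.
- pointer (a point): Top of the tip of the red pointer of the carriage (a 3 mm wide bar), just over the edge of the white scale on the far side of the stage. x and y as the pockets'; the carriage moves along y only.
- carriage: The white carriage, 306 mm (its x) by 92 mm (its y) by 26 mm, with the four pockets; origin at the centre of its underside, 27 mm above the table. It slides along its y only, driven by the handwheel; it hardly gives when pushed by hand.
- mark (a point): Centre of the top of the green index mark, a bar 5 mm wide clipped across the white scale. Its frame is parallel to the pointer's; the pointer lines up when its y in this frame is zero. It lies 50 to 105 mm to the -y side of the pointer's start, on the way to the handwheel.
- wheel (a joint): Angle in rad of the handwheel, 0 at the start, growing as it is cranked clockwise seen from above; it can make 3.5 turns. Each full clockwise turn moves the carriage 35 mm in the -y direction of its frame (towards the handwheel), anticlockwise moves it back. It stays where it is left; turning it takes about 3 N at the handle.
- wheel_hub (a point): Point on the vertical axis of the handwheel, level with the upper face of its rim (94 mm above the table). The wheel is a black disc 132 mm across, level, on a red gearbox.
- crank_handle (a point): Centre of the upright red crank handle on the handwheel: 25 mm across, 54 mm tall (from 95 to 149 mm above the table), free to spin on its own axis, 50 mm from the wheel's axis; this point lies 124 mm above the table. Hold it from above and carry it round the hub in a circle; the hand need not turn.
- beaker: Bystander: open glass beaker, 80 mm across, 110 mm tall; origin at the centre of its underside.
- block: Bystander: white plastic block 75 mm square and 75 mm tall with a black stopper (14 mm) on top; origin at the centre of its underside.
- goggles: Bystander: green safety goggles with black temples, 140 mm wide, 35 mm tall; origin under the middle of the front.
Things that resemble listed ones, but are neither listed nor needed, are in the scene too. Leave any purple or turquoise look-alike of the part that bears bottle2_center alone.

How it is judged (in metres and radians):
On the way, in this order (a step that is already met when the one before it is completed fails the run):
1. every bottle present stands fully down in a pocket with its cap still shut (((horizontal distance between bottle0_center and pocket0 below 0.012 m and z of bottle0_center in the frame of pocket0 between 0.039 and 0.049 m and angle between bottle0_center's own z axis and vertical below 0.1 rad) or (horizontal distance between bottle0_center and pocket1 below 0.012 m and z of bottle0_center in the frame of pocket1 between 0.039 and 0.049 m and angle between bottle0_center's own z axis and vertical below 0.1 rad) or (horizontal distance between bottle0_center and pocket2 below 0.012 m and z of bottle0_center in the frame of pocket2 between 0.039 and 0.049 m and angle between bottle0_center's own z axis and vertical below 0.1 rad) or (horizontal distance between bottle0_center and pocket3 below 0.012 m and z of bottle0_center in the frame of pocket3 between 0.039 and 0.049 m and angle between bottle0_center's own z axis and vertical below 0.1 rad)) and ((horizontal distance between bottle1_center and pocket0 below 0.012 m and z of bottle1_center in the frame of pocket0 between 0.039 and 0.049 m and angle between bottle1_center's own z axis and vertical below 0.1 rad) or (horizontal distance between bottle1_center and pocket1 below 0.012 m and z of bottle1_center in the frame of pocket1 between 0.039 and 0.049 m and angle between bottle1_center's own z axis and vertical below 0.1 rad) or (horizontal distance between bottle1_center and pocket2 below 0.012 m and z of bottle1_center in the frame of pocket2 between 0.039 and 0.049 m and angle between bottle1_center's own z axis and vertical below 0.1 rad) or (horizontal distance between bottle1_center and pocket3 below 0.012 m and z of bottle1_center in the frame of pocket3 between 0.039 and 0.049 m and angle between bottle1_center's own z axis and vertical below 0.1 rad)) and ((horizontal distance between bottle2_center and pocket0 below 0.012 m and z of bottle2_center in the frame of pocket0 between 0.039 and 0.049 m and angle between bottle2_center's own z axis and vertical below 0.1 rad) or (horizontal distance between bottle2_center and pocket1 below 0.012 m and z of bottle2_center in the frame of pocket1 between 0.039 and 0.049 m and angle between bottle2_center's own z axis and vertical below 0.1 rad) or (horizontal distance between bottle2_center and pocket2 below 0.012 m and z of bottle2_center in the frame of pocket2 between 0.039 and 0.049 m and angle between bottle2_center's own z axis and vertical below 0.1 rad) or (horizontal distance between bottle2_center and pocket3 below 0.012 m and z of bottle2_center in the frame of pocket3 between 0.039 and 0.049 m and angle between bottle2_center's own z axis and vertical below 0.1 rad)) and ((horizontal distance between bottle3_center and pocket0 below 0.012 m and z of bottle3_center in the frame of pocket0 between 0.039 and 0.049 m and angle between bottle3_center's own z axis and vertical below 0.1 rad) or (horizontal distance between bottle3_center and pocket1 below 0.012 m and z of bottle3_center in the frame of pocket1 between 0.039 and 0.049 m and angle between bottle3_center's own z axis and vertical below 0.1 rad) or (horizontal distance between bottle3_center and pocket2 below 0.012 m and z of bottle3_center in the frame of pocket2 between 0.039 and 0.049 m and angle between bottle3_center's own z axis and vertical below 0.1 rad) or (horizontal distance between bottle3_center and pocket3 below 0.012 m and z of bottle3_center in the frame of pocket3 between 0.039 and 0.049 m and angle between bottle3_center's own z axis and vertical below 0.1 rad)) and value of joint each of cap0, cap1, cap2, cap3 below 0.7 rad), for 0.2 s.
2. every cap is unscrewed to its stop with its bottle in a pocket (((horizontal distance between bottle0_center and pocket0 below 0.012 m and z of bottle0_center in the frame of pocket0 between 0.039 and 0.049 m and angle between bottle0_center's own z axis and vertical below 0.1 rad) or (horizontal distance between bottle0_center and pocket1 below 0.012 m and z of bottle0_center in the frame of pocket1 between 0.039 and 0.049 m and angle between bottle0_center's own z axis and vertical below 0.1 rad) or (horizontal distance between bottle0_center and pocket2 below 0.012 m and z of bottle0_center in the frame of pocket2 between 0.039 and 0.049 m and angle between bottle0_center's own z axis and vertical below 0.1 rad) or (horizontal distance between bottle0_center and pocket3 below 0.012 m and z of bottle0_center in the frame of pocket3 between 0.039 and 0.049 m and angle between bottle0_center's own z axis and vertical below 0.1 rad)) and ((horizontal distance between bottle1_center and pocket0 below 0.012 m and z of bottle1_center in the frame of pocket0 between 0.039 and 0.049 m and angle between bottle1_center's own z axis and vertical below 0.1 rad) or (horizontal distance between bottle1_center and pocket1 below 0.012 m and z of bottle1_center in the frame of pocket1 between 0.039 and 0.049 m and angle between bottle1_center's own z axis and vertical below 0.1 rad) or (horizontal distance between bottle1_center and pocket2 below 0.012 m and z of bottle1_center in the frame of pocket2 between 0.039 and 0.049 m and angle between bottle1_center's own z axis and vertical below 0.1 rad) or (horizontal distance between bottle1_center and pocket3 below 0.012 m and z of bottle1_center in the frame of pocket3 between 0.039 and 0.049 m and angle between bottle1_center's own z axis and vertical below 0.1 rad)) and ((horizontal distance between bottle2_center and pocket0 below 0.012 m and z of bottle2_center in the frame of pocket0 between 0.039 and 0.049 m and angle between bottle2_center's own z axis and vertical below 0.1 rad) or (horizontal distance between bottle2_center and pocket1 below 0.012 m and z of bottle2_center in the frame of pocket1 between 0.039 and 0.049 m and angle between bottle2_center's own z axis and vertical below 0.1 rad) or (horizontal distance between bottle2_center and pocket2 below 0.012 m and z of bottle2_center in the frame of pocket2 between 0.039 and 0.049 m and angle between bottle2_center's own z axis and vertical below 0.1 rad) or (horizontal distance between bottle2_center and pocket3 below 0.012 m and z of bottle2_center in the frame of pocket3 between 0.039 and 0.049 m and angle between bottle2_center's own z axis and vertical below 0.1 rad)) and ((horizontal distance between bottle3_center and pocket0 below 0.012 m and z of bottle3_center in the frame of pocket0 between 0.039 and 0.049 m and angle between bottle3_center's own z axis and vertical below 0.1 rad) or (horizontal distance between bottle3_center and pocket1 below 0.012 m and z of bottle3_center in the frame of pocket1 between 0.039 and 0.049 m and angle between bottle3_center's own z axis and vertical below 0.1 rad) or (horizontal distance between bottle3_center and pocket2 below 0.012 m and z of bottle3_center in the frame of pocket2 between 0.039 and 0.049 m and angle between bottle3_center's own z axis and vertical below 0.1 rad) or (horizontal distance between bottle3_center and pocket3 below 0.012 m and z of bottle3_center in the frame of pocket3 between 0.039 and 0.049 m and angle between bottle3_center's own z axis and vertical below 0.1 rad)) and value of joint each of cap0, cap1, cap2, cap3 above 1.9 rad), for 0.2 s.
3. the wheel has been cranked until the pointer is at the green mark (y of pointer in the frame of mark between -0.004 and 0.004 m and velocity of joint wheel below 0.1 rad/s), for 0.2 s.
At the end, for the whole second after the job is handed in: Every bottle present stands upright (within 0.1 rad) on the floor of a pocket (centre within 12 mm of the pocket's, height within 5 mm), every cap is open by more than 1.9 rad, the pointer is within 4 mm of the green mark and the wheel is at rest (all of step 2 and all of step 3 and velocity of joint wheel above -0.1 rad/s); the robot touches nothing.
It fails at once if the beaker is moved by more than 30 mm (distance of beaker from where it was at the start of the episode above 0.03 m).
It fails at once if the block is moved by more than 30 mm (distance of block from where it was at the start of the episode above 0.03 m).
It fails at once if the goggles is moved by more than 30 mm (distance of goggles from where it was at the start of the episode above 0.03 m).
It fails at once if the carriage is pushed by the robot itself with more than 20 N (contact force between carriage and the fingers above 20 N).
It fails at once if the carriage is pushed by the robot itself with more than 20 N (contact force between carriage and the arm above 20 N).
Of bottle0, bottle1, bottle2, bottle3 only 3 to 4 are there at a start; the rules pass over those that are not, and their reading is None.
At some moment in a run one of bottle0, bottle1, bottle2, bottle3 may be knocked a few centimetres aside while the robot is not near it.
It also fails if it takes over 210 s, if anything falls off the work surface, if the arm or the gripper's body presses on something with over 40 N, if the wrist force passes 120 N, or if a joint passes its speed limit or range.

## Working session

There is one attempt and no reset: what is moved stays moved. The work goes in short steps, Python scripts to look and compute and a tool call to move; the robot and the scene stay as the last step left them, time stands still between calls to the robot, and variables do not carry over. Pictures are saved under pics/ and viewed, and the job is handed in when it is done.

Besides the shell and the picture viewer there is one more tool, called after "Request:" as name(argument=value, ...) on one line, values as JSON. send_rows: Moves the arm, as the interface text tells. Its arguments: {"type":"object","properties":{"moves":{"type":"array","items":{"type":"array","items":{"type":"number"}}}},"required":["moves"]}

```bash
ls; mkdir -p pics; python3 - <<'E'
from cell import manip
import cv2,numpy as np
print(manip.get_state())
for n in("scene","top","wrist"):
    im,d=manip.get_image(n); cv2.imwrite(f"pics/a_{n}.png",im); np.save(f"pics/a_{n}.npy",d)
    c=manip.get_calibration(n); print(n,{k:np.array(v).round(4).tolist() for k,v in c.items()})
E
```

```text
pics
{'clock': 0.0, 'joints': array([-1.37600509e+00,  2.87214201e-01,  1.57816941e+00, -3.19531297e-05,
        1.27860148e+00, -1.49995453e-01]), 'joint_velocities': array([-0.00204771, -0.00195197,  0.00126952,  0.00168654, -0.0008936 ,
       -0.00066453]), 'joint_efforts': array([-3.14700328e-04, -4.05981302e+01, -2.92625356e+01, -1.87594892e-04,
        5.82937835e-03,  1.23159968e-06]), 'eef_pos': array([ 228.04780657, -634.64136946,  240.91889655]), 'eef_rot': array([ 9.85175535e-01,  1.71545138e-01, -4.20805134e-05, -1.19557365e-03]), 'ft_force': array([-0.04545933, -0.38748063, -0.25297918]), 'moment': array([0.06315106, 0.01753079, 0.01407172]), 'gripper_width': 85.58653837018981}
scene {'intrinsics': [[528.943, 0.0, 322.4625], [0.0, 528.943, 239.2104], [0.0, 0.0, 1.0]], 'k1': -0.0333, 'extrinsics': [[0.7096, 0.6041, -0.3627, 1003.0446], [0.7046, -0.616, 0.3523, -441.0514], [-0.0106, -0.5055, -0.8627, 1188.0189], [0.0, 0.0, 0.0, 1.0]]}
top {'intrinsics': [[469.221, 0.0, 317.1737], [0.0, 469.221, 237.7114], [0.0, 0.0, 1.0]], 'k1': -0.0769, 'extrinsics': [[0.003, -0.9935, 0.1134, 409.9071], [-1.0, -0.0033, -0.0024, 10.6117], [0.0027, -0.1134, -0.9935, 1269.3163], [0.0, 0.0, 0.0, 1.0]]}
wrist {'intrinsics': [[366.151, 0.0, 322.9038], [0.0, 366.151, 238.6654], [0.0, 0.0, 1.0]], 'k1': 0.0183, 'hand_eye': [[0.0002, -0.9624, -0.2716, 68.9313], [1.0, -0.0, 0.0006, -0.1302], [-0.0006, -0.2716, 0.9624, -131.5298], [0.0, 0.0, 0.0, 1.0]]}
```

View pics/a_scene.png

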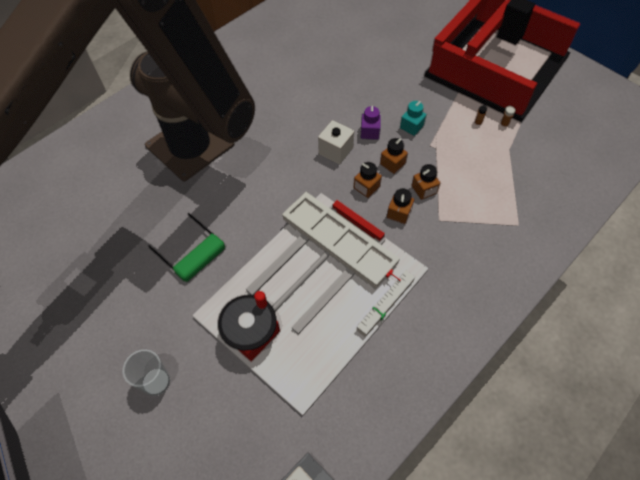

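View pics/a_top.png

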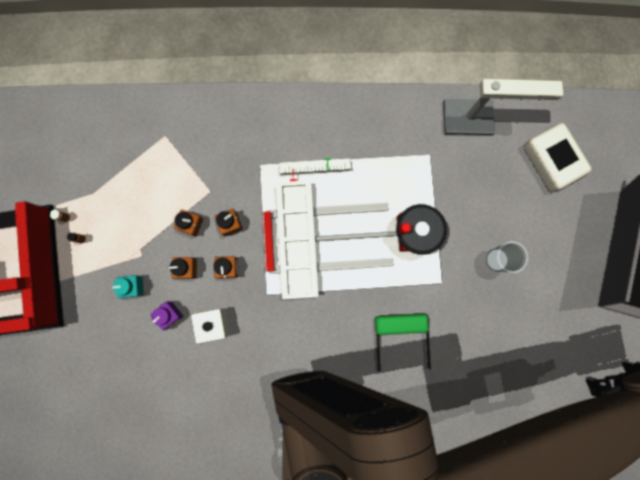

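View pics/a_wrist.png

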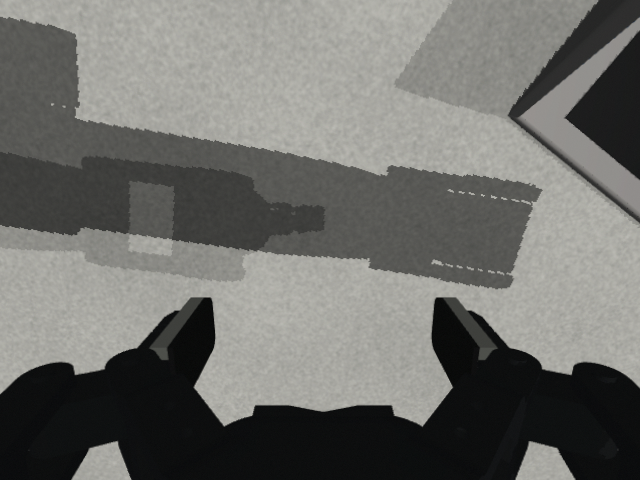

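```bash
cat > h.py <<'E'
from cell import manip
import cv2,numpy as np
from scipy.spatial.transform import Rotation as R
def ray(uv,c):
    K=np.array(c["intrinsics"]);k=float(c["k1"])
    return cv2.undistortPoints(np.float64(uv).reshape(-1,1,2),K,np.array([k,0,0,0.])).reshape(-1,2)
def ext(name,st=None):
    c=manip.get_calibration(name)
    if name!="wrist": return c,np.array(c["extrinsics"])
    T=np.eye(4);T[:3,:3]=R.from_quat(st["eef_rot"]).as_matrix();T[:3,3]=st["eef_pos"]
    return c,T@np.array(c["hand_eye"])
def onplane(uv,z,name,st=None):
    c,T=ext(name,st); s=ray(uv,c); d=np.c_[s,np.ones(len(s))]@T[:3,:3].T; o=T[:3,3]
    return o+d*((z-o[2])/d[:,2])[:,None]
def proj(P,name,st=None):
    c,T=ext(name,st);P=np.atleast_2d(P); q=(P-T[:3,3])@T[:3,:3]; s=q[:,:2]/q[:,2:]
    r2=(s**2).sum(1,keepdims=True); s=s*(1+c["k1"]*r2); K=np.array(c["intrinsics"])
    return s*[K[0,0],K[1,1]]+K[:2,2]
def cloud(d,name,st=None):
    c,T=ext(name,st); v,u=np.mgrid[:480,:640]
    s=ray(np.stack([u,v],-1).reshape(-1,2),c); p=np.c_[s,np.ones(len(s))]*d.reshape(-1,1)
    return (p@T[:3,:3].T+T[:3,3]).reshape(480,640,3)
def snap(name,f=None):
    st=manip.get_state(); im,d=manip.get_image(name)
    if f: cv2.imwrite(f"pics/{f}.png",im)
    return st,im,d
def ori(): # yaw of tool y axis
    st=manip.get_state();m=R.from_quat(st["eef_rot"]).as_matrix();return st,m
E
python3 - <<'E'
import cv2,numpy as np
from h import *
im=cv2.imread("pics/a_top.png");d=np.load("pics/a_top.npy")
cv2.imwrite("pics/z1.png",cv2.resize(im[190:350,100:260],None,fx=3.7,fy=3.7,interpolation=cv2.INTER_CUBIC))
cv2.imwrite("pics/z2.png",cv2.resize(im[140:310,250:460],None,fx=3.5,fy=3.5,interpolation=cv2.INTER_CUBIC))
X=cloud(d,"top")
for nm,(u,v) in dict(a=(187,222),b=(229,222),c=(183,267),d=(225,267)).items():
    w=X[v-18:v+18,u-18:u+18].reshape(-1,3); m=(w[:,2]>78)&(w[:,2]<100)
    q=w[m]; print(nm,m.sum(),q.mean(0).round(1),np.ptp(q,axis=0).round(0), (q.max(0)+q.min(0))/2)
for u,v in [(280,250),(290,290),(350,180),(430,170),(297,240),(421,229),(405,228),(330,160),(300,170)]: print((u,v),X[v,u].round(1))
E
```

```text
a 234 [591.3 353.2  87.2] [44. 43. 17.] [591.57440196 353.69407896  86.38896054]
b 248 [592.3 245.   87.4] [47. 43. 17.] [593.34936188 244.99486735  86.79313281]
c 251 [469.7 359.6  87.5] [44. 42. 16.] [470.54274301 360.46628848  86.10798223]
d 249 [472.7 248.5  87.4] [43. 46. 16.] [473.67987359 249.40925933  85.93803544]
(280, 250) [516.1 104.2  54.6]
(290, 290) [412.9  78.1  38.9]
(350, 180) [713.3 -82.   10.4]
(430, 170) [ 743.1 -303.8   10.3]
(297, 240) [542.6  60.3  53. ]
(421, 229) [ 566.2 -253.9  101.5]
(405, 228) [ 562.6 -204.8  146. ]
(330, 160) [759.5 -26.1  45.7]
(300, 170) [732.3  54.2  43.1]
```

View pics/z1.png

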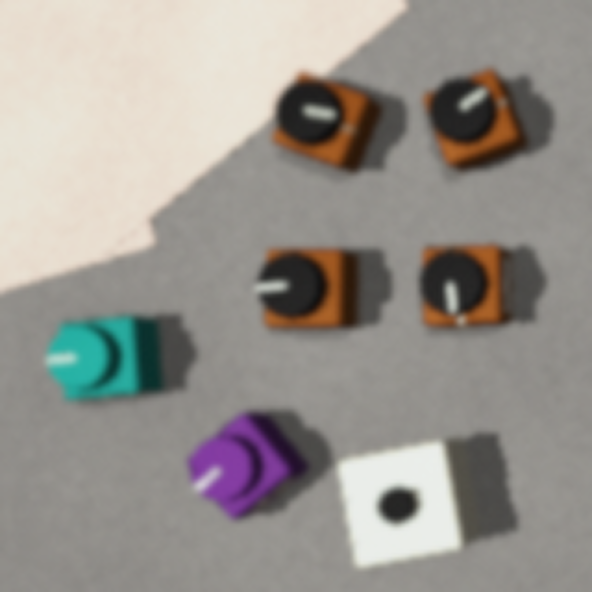

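View pics/z2.png

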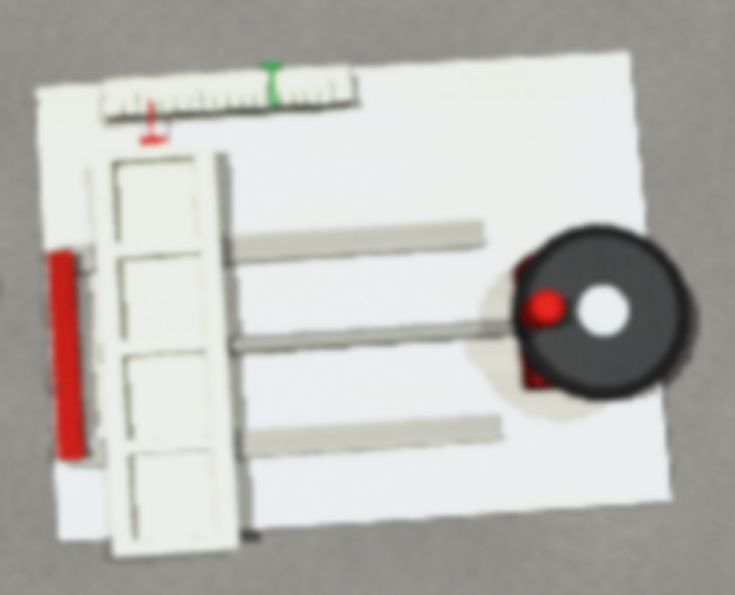

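```bash
python3 - <<'E'
from h import *
im=cv2.imread("pics/a_top.png");d=np.load("pics/a_top.npy");X=cloud(d,"top")
m=np.zeros((480,640),bool); w=(X[...,2]>45)&(X[...,2]<60); m[180:302,270:320]=w[180:302,270:320]
P=X[m]; print(len(P),P[:,2].mean(), np.median(P[:,2]))
r=cv2.minAreaRect(np.float32(P[:,:2]));print(r)
# better: threshold edges at top z=53 in picture, corners by contour of white z mask
n,l,s,c=cv2.connectedComponentsWithStats(m.astype(np.uint8));k=1+s[1:,4].argmax();print(s[k])
P=X[l==k];print(cv2.minAreaRect(np.float32(P[:,:2])))
# floors
w=(X[...,2]>33)&(X[...,2]<44.5); 
m=np.zeros_like(w);m[180:302,275:315]=w[180:302,275:315]
n,l,s,c=cv2.connectedComponentsWithStats(m.astype(np.uint8))
for i in range(1,n):
    if s[i,4]>200: print(s[i],cv2.minAreaRect(np.float32(X[l==i][:,:2])),X[l==i].mean(0))
# wheel, handle
for lo,hi in((88,110),(135,155)):
    w=(X[...,2]>lo)&(X[...,2]<hi); m=np.zeros_like(w);m[195:265,385:460]=w[195:265,385:460]
    P=X[m];print(len(P),P.mean(0),cv2.minEnclosingCircle(np.float32(P[:,:2])))
# pixel colour: green mark / red pointer
h=cv2.cvtColor(im,cv2.COLOR_BGR2HSV)
g=(h[...,0]>45)&(h[...,0]<80)&(h[...,1]>90); g[:,:300]=0;g[:150]=0;g[175:]=0;g[:,360:]=0
v,u=np.nonzero(g);print("g",len(u),u.mean(),v.mean(),X[g].mean(0))
rr=((h[...,0]<8)|(h[...,0]>172))&(h[...,1]>70); rr[:160]=0;rr[184:]=0;rr[:,:280]=0;rr[:,320:]=0
print(np.argwhere(rr).tolist()); print(X[rr][:,:].round(0).tolist())
E
```

```text
1860 52.242423036685096 52.34627580074516
((548.1303100585938, 75.60986328125), (309.4115905761719, 120.39570617675781), 3.8556363582611084)
[ 276  180   42  119 1783]
((549.0764770507812, 61.56800842285156), (309.4117736816406, 92.24938201904297), 3.855226755142212)
[282 185  25  25 546] ((660.2573852539062, 69.28465270996094), (62.42462921142578, 64.12025451660156), 3.1902379989624023) [660.53945982  69.4910243   38.6898074 ]
[284 212  25  25 553] ((585.2023315429688, 64.16685485839844), (62.48309326171875, 64.30738067626953), 4.240211009979248) [585.65189918  63.71587133  38.94929189]
[285 240  26  26 579] ((511.29345703125, 59.10146713256836), (63.81073760986328, 64.12483978271484), 3.70025897026062) [511.28973774  59.06333757  38.9289467 ]
[287 268  26  26 596] ((436.8188781738281, 54.0625114440918), (64.07080841064453, 63.90945053100586), 3.824998617172241) [436.91723955  53.94266678  38.74526277]
1959 [ 568.20585863 -257.90538812   94.24563815] ((569.74072265625, -255.90464782714844), 66.86602020263672)
87 [ 564.80032919 -204.91033198  146.65851128] ((565.5012817382812, -205.4
[... 486 characters left out ...]
 293]]
[[730.0, 75.0, 53.0], [730.0, 73.0, 52.0], [730.0, 76.0, 42.0], [728.0, 73.0, 50.0], [729.0, 76.0, 35.0], [725.0, 73.0, 51.0], [729.0, 79.0, 25.0], [728.0, 76.0, 29.0], [722.0, 72.0, 53.0], [729.0, 71.0, 23.0], [729.0, 77.0, 13.0], [719.0, 72.0, 53.0], [726.0, 77.0, 14.0], [716.0, 72.0, 51.0], [718.0, 77.0, 13.0], [707.0, 72.0, 56.0], [705.0, 80.0, 52.0], [706.0, 78.0, 52.0], [706.0, 75.0, 50.0], [706.0, 72.0, 51.0], [706.0, 70.0, 52.0], [706.0, 67.0, 49.0], [706.0, 64.0, 49.0], [703.0, 80.0, 51.0], [703.0, 78.0, 52.0], [703.0, 75.0, 53.0], [703.0, 72.0, 52.0], [704.0, 70.0, 45.0], [703.0, 67.0, 50.0], [704.0, 64.0, 49.0], [699.0, 77.0, 57.0], [700.0, 75.0, 54.0], [700.0, 72.0, 54.0]]
```

Request:
send_rows(moves=[[0,0,-0.02,0,0,0.115,100],[0,0,-0.02,0,0,0.115,100],[0,0,-0.02,0,0,0.115,100],[0.0232,-0.0334,0,0,0,0,100],[0.0232,-0.0334,0,0,0,0,100],[0.0232,-0.0334,0,0,0,0,100],[0.0232,-0.0334,0,0,0,0,100],[0.0232,-0.0334,0,0,0,0,100],[0.0232,-0.0334,0,0,0,0,100],[0.0232,-0.0334,0,0,0,0,100],[0.0232,-0.0334,0,0,0,0,100],[0.0232,-0.0334,0,0,0,0,100]])

```text
clock: 1.15
eef_pos: [437.7, -332.7, 302.1]
eef_rot: [1.0, -0.0, -0.0, -0.0]
ft_force: [1.2, 0.4, 0.2]
gripper_width: 85.3
```

Request:
send_rows(moves=[[0.0232,-0.0334,0,0,0,0,100],[0.0232,-0.0334,0,0,0,0,100],[0.0232,-0.0334,0,0,0,0,100],[0.0232,-0.0334,0,0,0,0,100],[0.0232,-0.0334,0,0,0,0,100],[0.0232,-0.0334,0,0,0,0,100],[0.0232,-0.0334,0,0,0,0,100]])

```text
clock: 1.73
eef_pos: [600.1, -98.9, 302.0]
eef_rot: [1.0, -0.0, -0.0, -0.0]
ft_force: [0.6, -0.7, 0.3]
gripper_width: 85.6
```

Request:
send_rows(moves=[[-0.004,-0.04,0,0,0,0,100],[-0.004,-0.04,0,0,0,0,100],[-0.004,-0.04,0,0,0,0,100],[-0.004,-0.04,0,0,0,0,100],[-0.004,-0.04,0,0,0,0,100],[-0.004,-0.04,0,0,0,0,100],[-0.004,-0.04,0,0,0,0,100],[-0.004,-0.04,0,0,0,0,100],[-0.004,-0.04,0,0,0,0,100],[-0.004,-0.04,0,0,0,0,100]])

```text
clock: 2.57
eef_pos: [558.8, 301.0, 302.0]
eef_rot: [1.0, -0.0, -0.0, 0.0]
ft_force: [0.5, 0.1, -0.2]
gripper_width: 85.1
```

Request:
send_rows(moves=[[0,0,0,0,0,0,100],[0,0,0,0,0,0,100],[0,0,0,0,0,0,100]])

```text
clock: 2.82
eef_pos: [559.3, 299.0, 301.8]
eef_rot: [1.0, 0.0, -0.0, 0.0]
ft_force: [-0.1, -0.1, -0.9]
gripper_width: 85.5
```

```bash
python3 - <<'E'
from h import *
st,im,d=snap("wrist","w1"); np.save("pics/w1.npy",d);import pickle;pickle.dump(st,open("pics/w1.st","wb"))
m=R.from_quat(st["eef_rot"]).as_matrix();print(st["clock"],st["eef_pos"],m.round(3),st["joints"].round(3))
E
```

```text
2.8167 [559.32988007 299.01716471 301.80065269] [[ 1.     0.    -0.001]
 [ 0.    -1.    -0.001]
 [-0.001  0.001 -1.   ]] [ 3.310e-01  1.590e-01  1.618e+00 -1.000e-03  1.365e+00  1.902e+00]
```

View pics/w1.png

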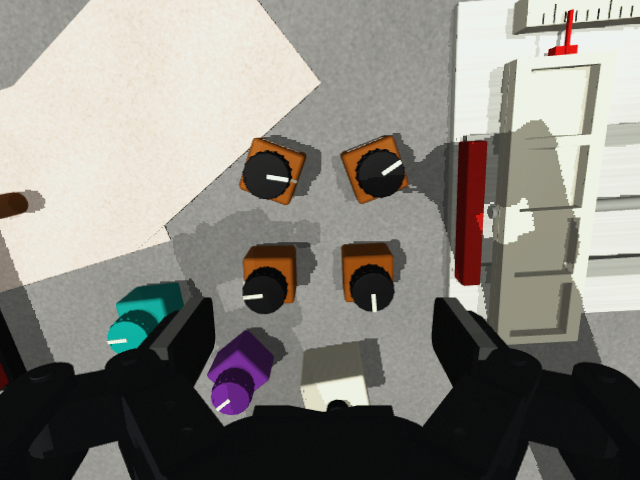

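```bash
cat > meas.py <<'E'
from h import *
def bottles(st,im,d,name="wrist"):
    X=cloud(d,name,st); h=cv2.cvtColor(im,cv2.COLOR_BGR2HSV)
    og=(h[...,0]>4)&(h[...,0]<22)&(h[...,1]>150)&(d>0)&(X[...,2]>8)
    blk=(X[...,2]>82)&(X[...,2]<93)&(h[...,2]<80)
    return X,og,blk
def measure(X,og,blk,g,zoff=0):
    r=np.hypot(X[...,0]-g[0],X[...,1]-g[1])
    q=X[((X[...,2]>80+zoff)&(X[...,2]<95+zoff))&(r<32)]
    (cx,cy),rad=cv2.minEnclosingCircle(np.float32(q[:,:2]))
    m=og&(r<55); P=X[m]
    rect=cv2.minAreaRect(np.float32(P[:,:2]))
    a=(rect[2]+45)%90-45
    return dict(cap=np.round([cx,cy],1),rad=round(rad,1),mean=q.mean(0).round(1),rect=np.round(rect[0],1),size=np.round(rect[1],1),yaw=round(a,1),n=len(P))
E
python3 - <<'E'
from meas import *
import pickle
st=pickle.load(open("pics/w1.st","rb"));im=cv2.imread("pics/w1.png");d=np.load("pics/w1.npy")
X,og,blk=bottles(st,im,d)
for g in [(591,353),(592,246),(470,360),(473,249)]: print(measure(X,og,blk,g))
# carriage
w=(X[...,2]>33)&(X[...,2]<44.5); w[:, :490]=0;w[345:]=0
n,l,s,c=cv2.connectedComponentsWithStats(w.astype(np.uint8))
for i in range(1,n):
    if s[i,4]>800: print(s[i],cv2.minAreaRect(np.float32(X[l==i][:,:2])),X[l==i].mean(0))
w=(X[...,2]>48)&(X[...,2]<58); w[:,:490]=0;w[345:]=0;w[:60]=0
n,l,s,c=cv2.connectedComponentsWithStats(w.astype(np.uint8));k=1+s[1:,4].argmax()
print(cv2.minAreaRect(np.float32(X[l==k][:,:2])),X[l==k].mean(0))
E
```

```text
{'cap': array([591.6, 352.9]), 'rad': 23.0, 'mean': array([592.2, 352.3,  87.6]), 'rect': array([591.5, 352.2]), 'size': array([54.5, 55.6]), 'yaw': -20.0, 'n': 1123}
{'cap': array([593.5, 244.4]), 'rad': 23.5, 'mean': array([594.2, 245.2,  87.7]), 'rect': array([593.3, 245. ]), 'size': array([55.5, 55.5]), 'yaw': 21.3, 'n': 1160}
{'cap': array([471. , 360.4]), 'rad': 23.0, 'mean': array([472.9, 359.8,  87.3]), 'rect': array([471.9, 359.7]), 'size': array([55.1, 54.8]), 'yaw': 0.5, 'n': 1538}
{'cap': array([474.2, 248.3]), 'rad': 22.6, 'mean': array([475.7, 248.8,  87.5]), 'rect': array([474.5, 248.6]), 'size': array([55.5, 55.2]), 'yaw': 2.9, 'n': 1477}
[ 521    0  119   30 2688] ((735.9263916015625, 53.798912048339844), (113.65643310546875, 24.484277725219727), 87.92186737060547) [737.45965746  62.5263964   42.27457443]
[ 490   61   23  269 1346] ((551.2799072265625, 107.21357727050781), (291.3036804199219, 4.2050981521606445), 3.775675058364868) [566.48446873 107.65958625  38.86455059]
[ 526   65   69   73 4187] ((658.962158203125, 63.93833923339844), (64.13003540039062, 59.46284484863281), 3.4811348915100098) [660.07235635  62.34389558  39.26090234]
[ 519  145   65   65 3504] ((584.2576293945312, 58.73847198486328), (63.898677825927734, 59.767093658447266), 3.723151683807373) [584.50997911  56.89913195  39.31682081]
[ 514  218   62   56 2897] ((509.2123107910156, 54.434566497802734), (61.73395919799805, 59.569496154785156), 2.972705125808716) [508.99131905  52.44726967  39.23252348]
[ 510  283   57   50 2465] ((433.851318359375, 48.650306701660156), (59.741050720214844, 58.63393020629883), 4.670422077178955) [433.24593744  47.49723922  39.33518741]
((546.552978515625, 60.29993438720703), (306.14984130859375, 94.3680648803711), 3.8318474292755127) [558.84730403  61.22212572  52.65202905]
```

Request:
send_rows(moves=[[0.0171,0.027,0,0,0,0,100],[0.0171,0.027,0,0,0,0,100],[0,0,0.04,0,0,-0.124,100],[0,0,0.04,0,0,-0.124,100],[0,0,0.04,0,0,-0.124,100],[0,0,0.04,0,0,0,100],[0,0,0.03,0,0,0,100],[0,0,0.025,0,0,0,100],[0,0,0.0,0,0,0,100],[0,0,0.0,0,0,0,100]])

```text
clock: 3.7
eef_pos: [593.1, 243.3, 86.0]
eef_rot: [0.983, 0.184, -0.002, 0.0]
ft_force: [-1.0, 0.5, 0.0]
gripper_width: 85.6
```

```bash
python3 - <<'E'
from h import *
st,im,d=snap("wrist","w2"); print(st["eef_pos"],st["joints"].round(3))
E
```

```text
[593.08310517 243.30117331  85.95508125] [ 0.231  0.379  1.764 -0.     1.002  1.433]
```

View pics/w2.png

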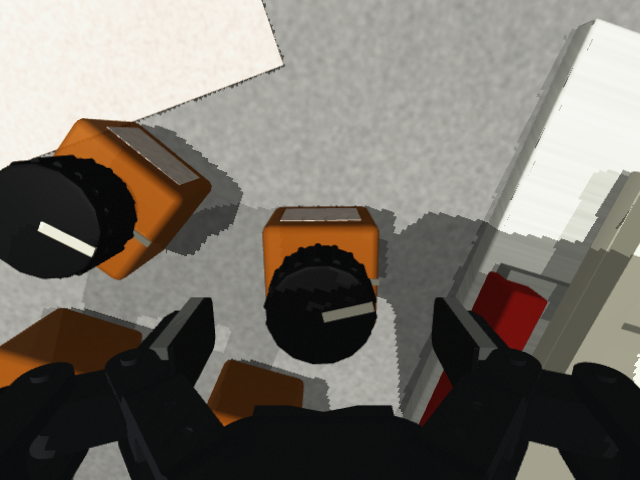

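Request:
send_rows(moves=[[0,0,0.018,0,0,0,100],[0,0,0,0,0,0,60],[0,0,0,0,0,0,0],[0,0,0,0,0,0,0],[0,0,0,0,0,0,0],[0,0,0,0,0,0,0],[0,0,0,0,0,0,0],[0,0,0,0,0,0,0]])

```text
clock: 4.42
eef_pos: [595.4, 245.4, 71.9]
eef_rot: [0.983, 0.185, 0.002, 0.0]
ft_force: [0.5, 0.2, 6.5]
gripper_width: 42.5
```

Request:
send_rows(moves=[[0,0,-0.02,0,0,0,0],[0,0,-0.03,0,0,0,0],[0,0,-0.03,0,0,0,0],[0,0,-0.03,0,0,0,0],[0,0,0,0,0,0,0]])

```text
clock: 4.83
eef_pos: [597.3, 246.1, 187.3]
eef_rot: [0.983, 0.185, 0.006, -0.0]
ft_force: [1.1, -0.6, 0.7]
gripper_width: 42.4
```

```bash
python3 - <<'E'
from h import *
st,im,d=snap("wrist","w3"); print(st["eef_pos"],st["ft_force"])
E
```

```text
[597.32580054 246.14496152 187.33410897] [ 1.12999278 -0.55530787  0.66797474]
```

View pics/w3.png

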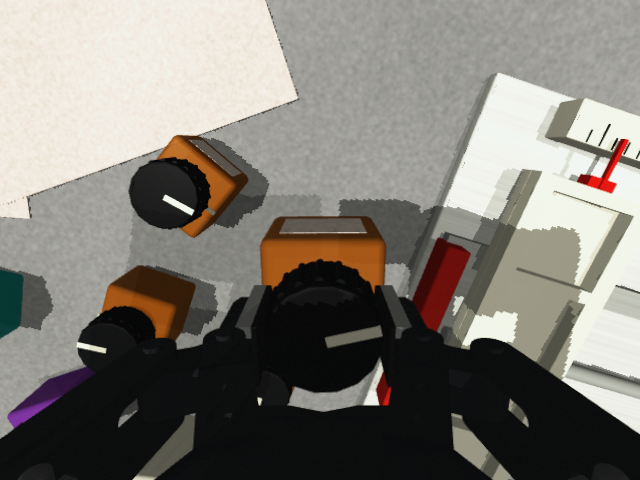

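Request:
send_rows(moves=[[0,0,0,0,0,0,0],[0,0,0,0,0,0,0],[0,0,0,0,0,0,0]])

```text
clock: 5.13
eef_pos: [592.3, 244.7, 176.4]
eef_rot: [0.983, 0.185, -0.002, 0.0]
ft_force: [1.0, 0.1, -1.6]
gripper_width: 42.3
```

```bash
python3 - <<'E'
from meas import *
st,im,d=snap("wrist"); print(st["eef_pos"],st["ft_force"],R.from_quat(st["eef_rot"]).as_matrix().round(3))
X,og,blk=bottles(st,im,d)
c,T=ext("wrist",st)
P=X[og]; r=np.hypot(P[:,0]-st["eef_pos"][0],P[:,1]-st["eef_pos"][1]); P=P[(r<55)&(P[:,2]>100)]
print(len(P),cv2.minAreaRect(np.float32(P[:,:2])),P[:,2].min(),P[:,2].max())
print(np.percentile(P[:,2],[1,5,50,95,99]))
E
```

```text
[592.26420872 244.73759537 176.4440084 ] [ 0.95895564  0.14475792 -1.61734025] [[ 0.932  0.363 -0.005]
 [ 0.363 -0.932 -0.001]
 [-0.005 -0.001 -1.   ]]
5224 ((591.0751953125, 256.1534729003906), (46.204200744628906, 77.87557220458984), 21.88260269165039) 109.44466761212652 213.55755334897384
[111.41160881 130.91554086 155.69927992 157.22954871 168.74865073]
```

Request:
send_rows(moves=[[0,0,0,0,0,0.1018,0],[0,0,0,0,0,0.1018,0],[0,0,0,0,0,0.1018,0],[0.0092,0.0301,0,0,0,0,0],[0.0092,0.0301,0,0,0,0,0],[0.0092,0.0301,0,0,0,0,0],[0.0092,0.0301,0,0,0,0,0],[0.0092,0.0301,0,0,0,0,0],[0.0092,0.0301,0,0,0,0,0],[0,0,0,0,0,0,0],[0,0,0,0,0,0,0],[0,0,0,0,0,0,0]])

```text
clock: 6.18
eef_pos: [660.1, 68.7, 177.9]
eef_rot: [0.999, 0.033, -0.001, -0.0]
ft_force: [-0.2, -0.6, -1.3]
gripper_width: 42.2
```

```bash
cat > chk.py <<'E'
from meas import *
import sys
st,im,d=snap("wrist",sys.argv[1]); m=R.from_quat(st["eef_rot"]).as_matrix();print(st["clock"],st["eef_pos"].round(1),st["ft_force"].round(1),"yaw",np.degrees(np.arctan2(m[1,0],m[0,0])).round(2),st["joints"].round(2))
E
python3 chk.py w4
```

```text
6.1833 [660.1  68.7 177.9] [-0.2 -0.6 -1.3] yaw 3.77 [-0.05  0.32  1.66  0.    1.17  1.46]
```

View pics/w4.png

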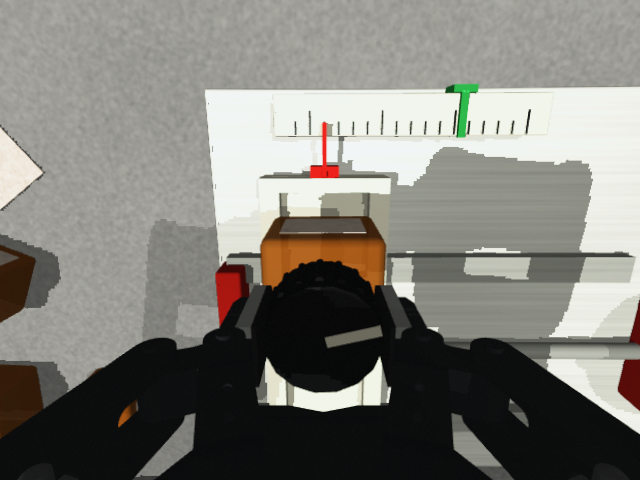

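Request:
send_rows(moves=[[0,0,0.02,0,0,0,0],[0,0,0.015,0,0,0,0],[0,0,0.014,0,0,0,0],[0,0,0.005,0,0,0,0],[0,0,0.005,0,0,0,0],[0,0,0,0,0,0,0],[0,0,0,0,0,0,0]])

```text
clock: 6.82
eef_pos: [661.0, 68.7, 120.5]
eef_rot: [0.999, 0.033, 0.0, -0.0]
ft_force: [0.7, 1.2, -1.5]
gripper_width: 42.6
```

Request:
send_rows(moves=[[0,0,0.003,0,0,0,0],[0,0,0.003,0,0,0,0],[0,0,0,0,0,0,0],[0,0,0,0,0,0,0]])

```text
clock: 7.15
eef_pos: [660.8, 68.5, 114.4]
eef_rot: [0.999, 0.033, -0.0, -0.0]
ft_force: [-0.0, 0.0, -0.6]
gripper_width: 42.5
```

Request:
send_rows(moves=[[0,0,0.002,0,0,0,0],[0,0,0,0,0,0,0],[0,0,0,0,0,0,0]])

```text
clock: 7.4
eef_pos: [660.8, 68.5, 112.2]
eef_rot: [0.999, 0.033, -0.0, -0.0]
ft_force: [-0.4, -0.0, -2.0]
gripper_width: 42.1
```

Request:
send_rows(moves=[[0,0,0.002,0,0,0,0],[0,0,0,0,0,0,0],[0,0,0,0,0,0,0]])

```text
clock: 7.65
eef_pos: [661.2, 68.5, 111.0]
eef_rot: [0.999, 0.033, 0.0, 0.0]
ft_force: [-1.2, -0.6, 1.9]
gripper_width: 42.4
```

Request:
send_rows(moves=[[0,0,0,0,0,0,100],[0,0,0,0,0,0,100],[0,0,0,0,0,0,100],[0,0,0,0,0,0,100],[0,0,0,0,0,0,100],[0,0,-0.02,0,0,0,100],[0,0,-0.04,0,0,0,100],[0,0,-0.04,0,0,0,100],[0,0,-0.04,0,0,0,100],[0,0,-0.04,0,0,0,100],[0,0,0,0,0,0,100],[0,0,0,0,0,0,100]])

```text
clock: 8.65
eef_pos: [662.5, 68.5, 295.3]
eef_rot: [0.999, 0.033, 0.004, 0.0]
ft_force: [0.5, -0.1, -0.2]
gripper_width: 85.4
```

```bash
python3 chk.py w5; python3 - <<'E'
from meas import *
st,im,d=snap("wrist");X,og,blk=bottles(st,im,d)
r=np.hypot(X[...,0]-660,X[...,1]-69)<40
m=r&(X[...,2]>115); print("captop z",np.median(X[m][:,2]),cv2.minEnclosingCircle(np.float32(X[m&(X[...,2]<135)][:,:2])))
P=X[og&r];print(cv2.minAreaRect(np.float32(P[:,:2])))
st,im,d=snap("top","t2");X,og,blk=bottles(st,im,d,"top")
for g in [(591,353),(470,360),(473,249)]: 
  try: print(measure(X,og,blk,g))
  except Exception as e: print(g,e)
E
```

```text
8.65 [662.5  68.5 295.3] [ 0.5 -0.1 -0.2] yaw 3.81 [-0.05  0.23  1.55  0.    1.35  1.46]
captop z 366.3742114065021 ((659.0711059570312, 68.745849609375), 23.154172897338867)
((659.6348266601562, 68.40385437011719), (55.29019546508789, 55.094154357910156), 4.109118461608887)
{'cap': array([592.2, 354. ]), 'rad': 22.8, 'mean': array([591.4, 353.5,  87.4]), 'rect': array([589.9, 351.2]), 'size': array([49.7, 53.2]), 'yaw': -21.2, 'n': 235}
{'cap': array([470.3, 360.1]), 'rad': 22.9, 'mean': array([469.9, 359.8,  87.5]), 'rect': array([469.7, 360.1]), 'size': array([49.9, 52.7]), 'yaw': 0.2, 'n': 243}
{'cap': array([473.3, 249.4]), 'rad': 22.7, 'mean': array([472.7, 248.7,  87.7]), 'rect': array([471.7, 251. ]), 'size': array([52.2, 44.7]), 'yaw': 1.1, 'n': 83}
```

View pics/w5.png

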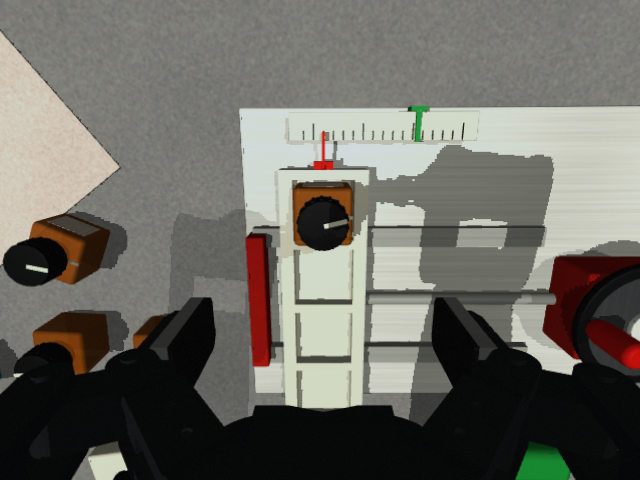

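View pics/t2.png

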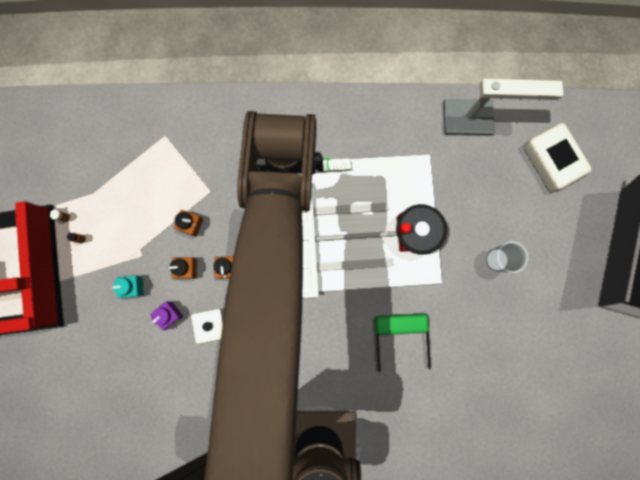

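Request:
send_rows(moves=[[-0.0249,-0.0274,0.01,0,0,0.016,100],[-0.0249,-0.0274,0.01,0,0,0,100],[-0.0249,-0.0274,0.01,0,0,0,100],[-0.0249,-0.0274,0.01,0,0,0,100],[-0.0249,-0.0274,0.01,0,0,0,100],[-0.0249,-0.0274,0.01,0,0,0,100],[-0.0249,-0.0274,0.01,0,0,0,100],[0,0,0,0,0,0,100],[0,0,0,0,0,0,100],[0,0,0,0,0,0,100]])

```text
clock: 9.63
eef_pos: [476.4, 250.6, 219.1]
eef_rot: [1.0, 0.025, -0.001, 0.0]
ft_force: [-0.7, -0.6, -0.3]
gripper_width: 85.3
```

```bash
cat > pk.py <<'E'
from meas import *
import sys
st,im,d=snap("wrist",sys.argv[1]);X,og,blk=bottles(st,im,d);m=R.from_quat(st["eef_rot"]).as_matrix()
th=np.arctan2(m[1,0],m[0,0]);print(st["clock"],st["eef_pos"].round(1),"yaw",np.degrees(th).round(2),"j6",st["joints"][5].round(2))
for a in sys.argv[2:]:
    g=[float(x) for x in a.split(",")]
    r=measure(X,og,blk,g[:2],g[2] if len(g)>2 else 0);print(r)
    c=r["rect"] ; D=np.r_[c-st["eef_pos"][:2],0]; print("tool shift to rect centre",(m.T@D).round(1)," cap",(m.T@np.r_[r["cap"]-st["eef_pos"][:2],0]).round(1))
E
python3 pk.py w6 474.3,248.5 591.6,352.6 471.5,360
```

```text
9.6333 [476.4 250.6 219.1] yaw 2.92 j6 1.82
{'cap': array([473.5, 248. ]), 'rad': 23.1, 'mean': array([474.9, 248.2,  87.6]), 'rect': array([474.2, 247.7]), 'size': array([54.9, 55.2]), 'yaw': 2.9, 'n': 1923}
tool shift to rect centre [-2.4  2.8  0. ]  cap [-3.   2.4  0. ]
{'cap': array([591.2, 352.5]), 'rad': 23.4, 'mean': array([591.2, 351.1,  87.5]), 'rect': array([591.2, 351.7]), 'size': array([55.1, 55.4]), 'yaw': -19.9, 'n': 3023}
tool shift to rect centre [119.8 -95.1  -0.3]  cap [119.8 -95.9  -0.3]
{'cap': array([470.4, 359.9]), 'rad': 23.3, 'mean': array([472.1, 358.5,  87.4]), 'rect': array([470.9, 359.3]), 'size': array([55.9, 54.8]), 'yaw': 0.6, 'n': 2742}
tool shift to rect centre [ 0.000e+00 -1.088e+02 -1.000e-01]  cap [-4.000e-01 -1.095e+02 -1.000e-01]
```

View pics/w6.png

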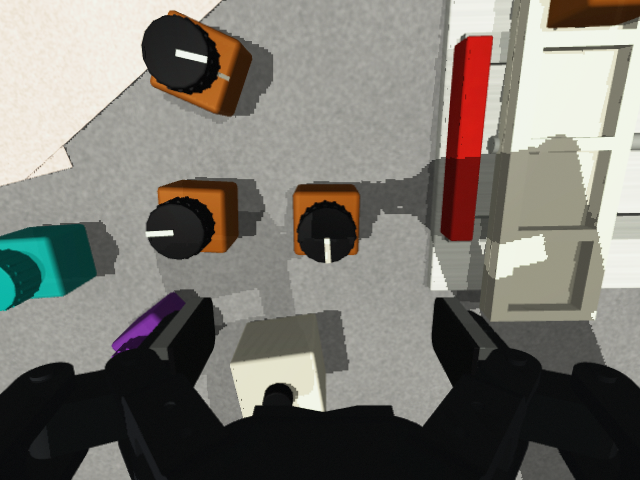

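Request:
send_rows(moves=[[-0.0026,0.0027,0.03,0,0,0,100],[0,0,0.04,0,0,0,100],[0,0,0.035,0,0,0,100],[0,0,0.025,0,0,0,100],[0,0,0.02,0,0,0,100],[0,0,0,0,0,0,100],[0,0,0,0,0,0,0],[0,0,0,0,0,0,0],[0,0,0,0,0,0,0],[0,0,0,0,0,0,0],[0,0,0,0,0,0,0],[0,0,0,0,0,0,0]])

```text
clock: 10.68
eef_pos: [476.1, 248.2, 72.8]
eef_rot: [1.0, 0.025, 0.002, -0.0]
ft_force: [-0.5, -0.9, 7.4]
gripper_width: 42.1
```

Request:
send_rows(moves=[[0,0,-0.015,0,0,0,0],[0,0,-0.025,0,0,0,0],[0,0,-0.03,0,0,0,0],[0,0,-0.025,0,0,0,0],[0,0,-0.015,0,0,0.0,0],[0,0,0,0,0,-0.016,0],[0,0,0,0,0,0,0],[0,0,0,0,0,0,0]])

```text
clock: 11.35
eef_pos: [473.0, 247.8, 178.6]
eef_rot: [0.999, 0.033, -0.001, 0.0]
ft_force: [-0.2, -0.3, -2.4]
gripper_width: 42.6
```

```bash
python3 chk.py w7
```

```text
11.35 [473.  247.8 178.6] [-0.2 -0.3 -2.4] yaw 3.82 [0.29 0.04 1.98 0.   1.13 1.8 ]
```

View pics/w7.png

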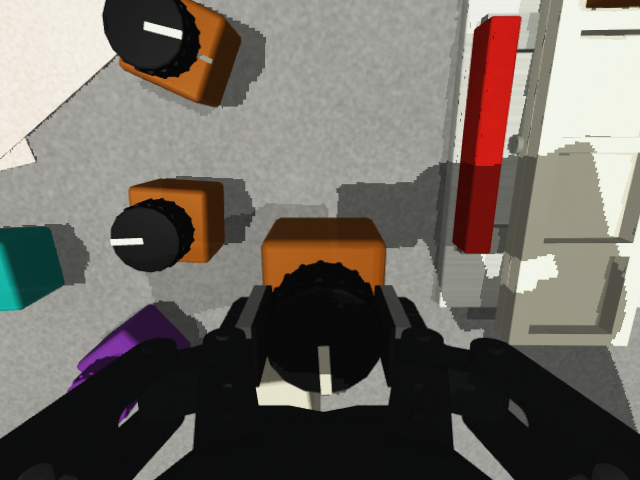

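Request:
send_rows(moves=[[-0.008,0.0319,0,0,0,0,0],[-0.008,0.0319,0,0,0,0,0],[-0.008,0.0319,0,0,0,0,0],[-0.008,0.0319,0,0,0,0,0],[-0.008,0.0319,0,0,0,0,0],[-0.008,0.0319,0,0,0,0,0],[0,0,0,0,0,0,0],[0,0,0,0,0,0,0],[0,0,0,0,0,0,0]])

```text
clock: 12.15
eef_pos: [438.4, 54.1, 179.1]
eef_rot: [0.999, 0.033, -0.001, -0.0]
ft_force: [-0.2, -0.7, -2.1]
gripper_width: 42.6
```

```bash
python3 chk.py w8
```

```text
12.15 [438.4  54.1 179.1] [-0.2 -0.7 -2.1] yaw 3.75 [-0.11 -0.18  2.19  0.    1.14  1.4 ]
```

View pics/w8.png

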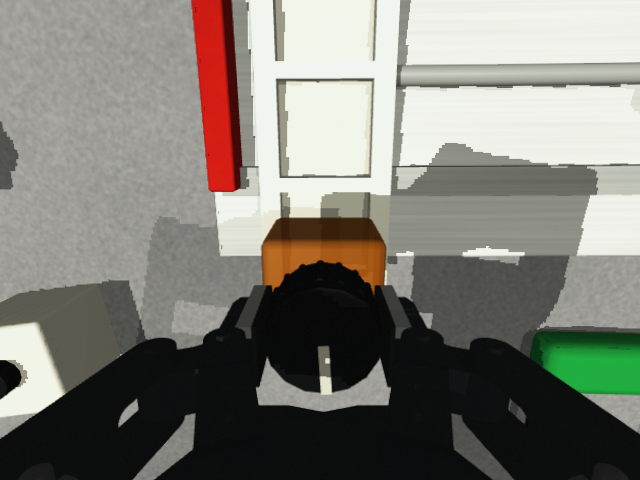

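Request:
send_rows(moves=[[0,0,0.02,0,0,0,0],[0,0,0.018,0,0,0,0],[0,0,0.012,0,0,0,0],[0,0,0.006,0,0,0,0],[0,0,0.005,0,0,0,0],[0,0,0.004,0,0,0,0],[0,0,0,0,0,0,0],[0,0,0,0,0,0,0],[0,0,0,0,0,0,0]])

```text
clock: 12.95
eef_pos: [439.6, 53.9, 116.1]
eef_rot: [0.999, 0.033, 0.001, 0.0]
ft_force: [-0.1, -0.2, -1.6]
gripper_width: 42.4
```

Request:
send_rows(moves=[[0,0,0.002,0,0,0,0],[0,0,0.001,0,0,0,0],[0,0,0,0,0,0,0],[0,0,0,0,0,0,0]])

```text
clock: 13.28
eef_pos: [439.0, 53.9, 112.4]
eef_rot: [0.999, 0.033, 0.0, -0.0]
ft_force: [-0.1, 0.1, -1.9]
gripper_width: 42.3
```

Request:
send_rows(moves=[[0,0,0.002,0,0,0,0],[0,0,0,0,0,0,0],[0,0,0,0,0,0,0]])

```text
clock: 13.53
eef_pos: [439.6, 53.7, 111.9]
eef_rot: [0.999, 0.033, 0.0, 0.0]
ft_force: [-2.9, 0.2, 6.1]
gripper_width: 42.4
```

Request:
send_rows(moves=[[0,0,0,0,0,0,100],[0,0,0,0,0,0,100],[0,0,0,0,0,0,100],[0,0,0,0,0,0,100],[0,0,0,0,0,0,100],[0,0,-0.02,0,0,0,100],[0,0,-0.04,0,0,0,100],[0,0,-0.04,0,0,0,100],[0,0,-0.02,0,0,0,100],[0,0,0,0,0,0,100],[0,0,0,0,0,0,100],[0,0,0,0,0,0,100]])

```text
clock: 14.53
eef_pos: [438.3, 54.0, 229.1]
eef_rot: [0.999, 0.033, -0.001, -0.0]
ft_force: [0.1, -0.5, 0.0]
gripper_width: 85.7
```

```bash
python3 pk.py w9 437,53.5,39
```

```text
14.5333 [438.3  54.  229.1] yaw 3.8 j6 1.4
{'cap': array([437. ,  53.5]), 'rad': 23.1, 'mean': array([438.5,  53.5, 126.5]), 'rect': array([438. ,  50.8]), 'size': array([54.7, 59.6]), 'yaw': 3.6, 'n': 2332}
tool shift to rect centre [-0.5  3.2 -0. ]  cap [-1.3  0.4  0. ]
```

View pics/w9.png

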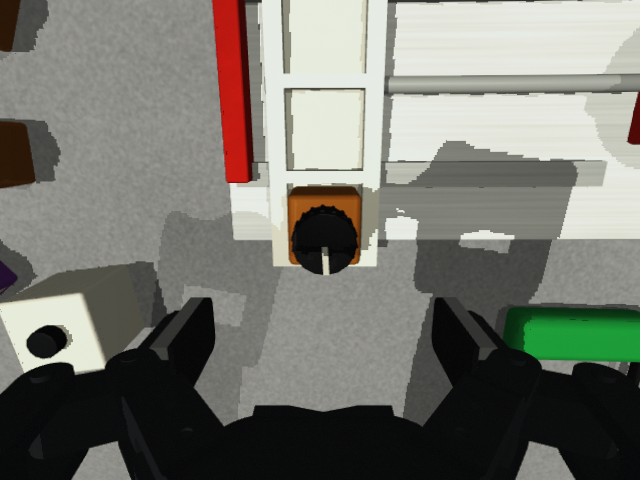

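Request:
send_rows(moves=[[0.0192,-0.0319,0,0,0,0,100],[0.0192,-0.0319,0,0,0,0,100],[0.0192,-0.0319,0,0,0,0,100],[0.0192,-0.0319,0,0,0,0,100],[0.0192,-0.0319,0,0,0,0,100],[0.0192,-0.0319,0,0,0,0,100],[0.0192,-0.0319,0,0,0,0,100],[0.0192,-0.0319,0,0,0,0,100],[0.0192,-0.0319,0,0,0,0.1038,100],[0,0,0,0,0,0.1038,100],[0,0,0,0,0,0.1038,100],[0,0,0,0,0,0.1038,100]])

```text
clock: 15.58
eef_pos: [591.4, 352.3, 226.2]
eef_rot: [0.984, -0.175, -0.003, 0.002]
ft_force: [-0.2, 0.0, 0.7]
gripper_width: 85.1
```

Request:
send_rows(moves=[[0,0,0,0,0,0,100],[0,0,0,0,0,0,100]])

```text
clock: 15.75
eef_pos: [591.6, 351.5, 227.9]
eef_rot: [0.985, -0.172, -0.002, 0.001]
ft_force: [-0.3, -0.2, 0.2]
gripper_width: 85.4
```

```bash
python3 pk.py w10 591.3,352.2 471,360
```

```text
15.75 [591.6 351.5 227.9] yaw -19.83 j6 2.31
{'cap': array([591.7, 352.9]), 'rad': 23.1, 'mean': array([593. , 352.4,  87.6]), 'rect': array([591.7, 352.5]), 'size': array([55., 56.]), 'yaw': -19.9, 'n': 1577}
tool shift to rect centre [-0.3 -0.9 -0. ]  cap [-0.4 -1.3 -0. ]
{'cap': array([471.4, 360.2]), 'rad': 23.5, 'mean': array([473.4, 359.6,  87.2]), 'rect': array([472.1, 359.9]), 'size': array([55.4, 55.9]), 'yaw': -0.5, 'n': 2328}
tool shift to rect centre [-115.3   32.7    0.4]  cap [-116.    32.6    0.4]
```

View pics/w10.png

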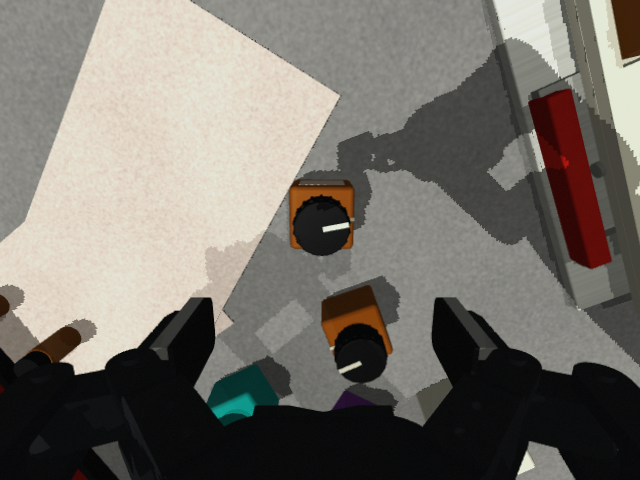

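Request:
send_rows(moves=[[0,-0.001,0.035,0,0,0,100],[0,0,0.04,0,0,0,100],[0,0,0.04,0,0,0,100],[0,0,0.025,0,0,0,100],[0,0,0.019,0,0,0,100],[0,0,0,0,0,0,100],[0,0,0,0,0,0,0],[0,0,0,0,0,0,0],[0,0,0,0,0,0,0],[0,0,0,0,0,0,0],[0,0,0,0,0,0,0],[0,0,0,0,0,0,0]])

```text
clock: 16.8
eef_pos: [594.2, 353.1, 74.5]
eef_rot: [0.985, -0.173, 0.002, -0.001]
ft_force: [-1.6, -0.8, 6.1]
gripper_width: 42.1
```

Request:
send_rows(moves=[[0,0,-0.015,0,0,0,0],[0,0,-0.025,0,0,0,0],[0,0,-0.03,0,0,-0.1038,0],[0,0,-0.025,0,0,-0.1038,0],[0,0,-0.015,0,0,-0.1038,0],[0,0,0,0,0,-0.1038,0],[0,0,0,0,0,0,0],[0,0,0,0,0,0,0],[0,0,0,0,0,0,0]])

```text
clock: 17.55
eef_pos: [591.9, 352.5, 180.2]
eef_rot: [0.999, 0.032, -0.001, 0.0]
ft_force: [-0.6, -0.5, -1.8]
gripper_width: 42.4
```

Request:
send_rows(moves=[[-0.0032,0.03,0,0,0,0,0],[-0.0032,0.038,0,0,0,0,0],[-0.0032,0.038,0,0,0,0,0],[-0.0032,0.038,0,0,0,0,0],[-0.0032,0.038,0,0,0,0,0],[-0.0032,0.038,0,0,0,0,0],[-0.0032,0.038,0,0,0,0,0],[-0.0028,0.0298,0,0,0,0,0],[0,0,0,0,0,0,0],[0,0,0,0,0,0,0],[0,0,0,0,0,0,0]])

```text
clock: 18.47
eef_pos: [586.3, 64.2, 180.6]
eef_rot: [0.999, 0.033, -0.001, -0.0]
ft_force: [-0.3, 1.4, -2.6]
gripper_width: 42.3
```

```bash
python3 chk.py w11
```

```text
18.4667 [586.3  64.2 180.6] [-0.3  1.4 -2.6] yaw 3.73 [-0.06  0.16  1.84  0.    1.14  1.44]
```

View pics/w11.png

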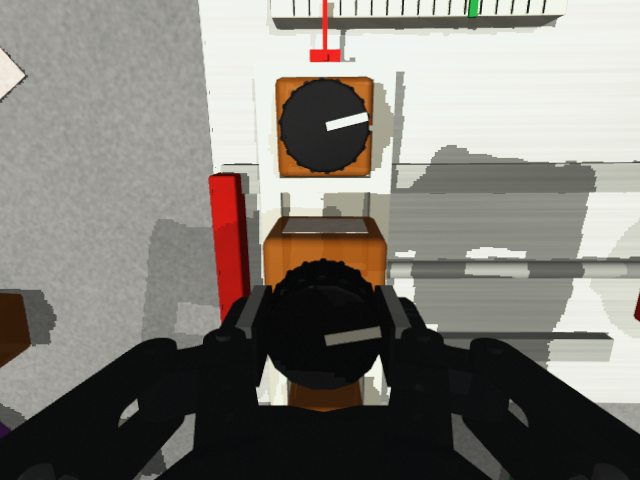

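Request:
send_rows(moves=[[0,0,0.02,0,0,0,0],[0,0,0.018,0,0,0,0],[0,0,0.012,0,0,0,0],[0,0,0.006,0,0,0,0],[0,0,0.005,0,0,0,0],[0,0,0.005,0,0,0,0],[0,0,0.001,0,0,0,0],[0,0,0,0,0,0,0],[0,0,0,0,0,0,0]])

```text
clock: 19.27
eef_pos: [587.2, 63.9, 115.1]
eef_rot: [0.999, 0.033, 0.001, 0.0]
ft_force: [0.5, -0.2, -2.0]
gripper_width: 42.2
```

Request:
send_rows(moves=[[0,0,0.002,0,0,0,0],[0,0,0.0,0,0,0,0],[0,0,0,0,0,0,0]])

```text
clock: 19.52
eef_pos: [587.5, 63.8, 113.5]
eef_rot: [0.999, 0.033, 0.001, 0.0]
ft_force: [-0.4, -0.0, 1.7]
gripper_width: 42.3
```

Request:
send_rows(moves=[[0,0,0.001,0,0,0,100],[0,0,0,0,0,0,100],[0,0,0,0,0,0,100],[0,0,0,0,0,0,100],[0,0,0,0,0,0,100],[0,0,-0.02,0,0,0,100],[0,0,-0.04,0,0,0,100],[0,0,-0.04,0,0,0,100],[0,0,-0.02,0,0,0,100],[0,0,0,0,0,0,100],[0,0,0,0,0,0,100],[0,0,0,0,0,0,100]])

```text
clock: 20.52
eef_pos: [585.9, 64.0, 230.0]
eef_rot: [0.999, 0.033, -0.001, -0.0]
ft_force: [-0.1, 0.4, -0.6]
gripper_width: 85.6
```

```bash
python3 pk.py w12 586,63.5,39 660,68.5,39
```

```text
20.5167 [585.9  64.  230. ] yaw 3.8 j6 1.44
{'cap': array([585.2,  62.2]), 'rad': 23.1, 'mean': array([586.9,  62.4, 126.6]), 'rect': array([599.1,  63. ]), 'size': array([81.5, 55.8]), 'yaw': 4.2, 'n': 2399}
tool shift to rect centre [13.1  1.8 -0. ]  cap [-0.9  1.7  0. ]
{'cap': array([658.9,  68.7]), 'rad': 23.0, 'mean': array([659.2,  68.7, 126.7]), 'rect': array([646.2,  65. ]), 'size': array([80.9, 59.6]), 'yaw': 4.4, 'n': 2749}
tool shift to rect centre [60.2  3.  -0.1]  cap [73.1  0.1 -0.2]
```

View pics/w12.png

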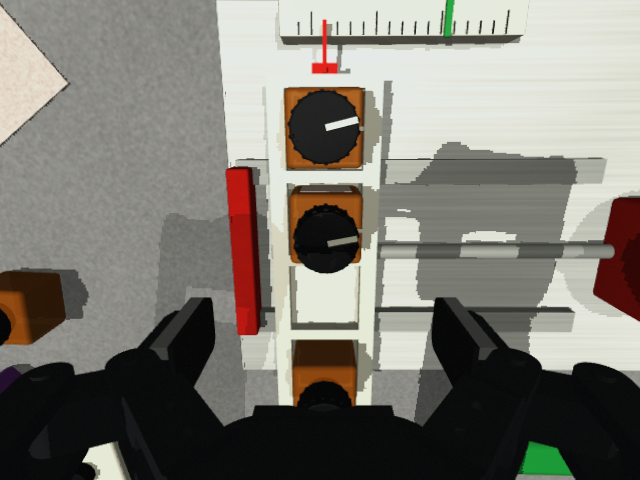

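Request:
send_rows(moves=[[-0.0118,-0.0379,0,0,0,0,100],[-0.0118,-0.0379,0,0,0,0,100],[-0.0118,-0.0379,0,0,0,0,100],[-0.0118,-0.0379,0,0,0,0,100],[-0.0118,-0.0379,0,0,0,0,100],[-0.0118,-0.0379,0,0,0,0,100],[-0.0118,-0.0379,0,0,0,0,100],[-0.0118,-0.0379,0,0,0,0.066,100],[0,0,0,0,0,0,100],[0,0,0,0,0,0,100],[0,0,0,0,0,0,100]])

```text
clock: 21.48
eef_pos: [471.6, 359.8, 229.3]
eef_rot: [1.0, 0.001, -0.001, 0.001]
ft_force: [0.3, -0.7, 0.9]
gripper_width: 85.2
```

```bash
python3 pk.py w13 471.3,360
```

```text
21.4833 [471.6 359.8 229.3] yaw 0.09 j6 2.05
{'cap': array([470.7, 360.4]), 'rad': 23.0, 'mean': array([472. , 360.5,  87.6]), 'rect': array([471.1, 360.1]), 'size': array([55.7, 55. ]), 'yaw': 0.1, 'n': 1781}
tool shift to rect centre [-0.5 -0.3  0. ]  cap [-0.9 -0.6  0. ]
```

View pics/w13.png

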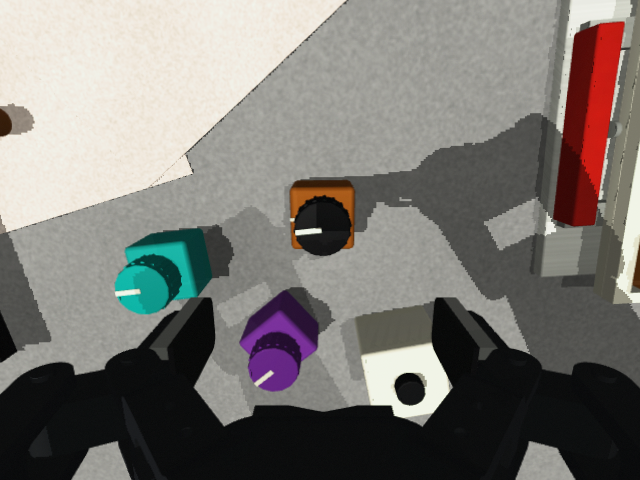

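Request:
send_rows(moves=[[-0.0005,0,0.035,0,0,0,100],[0,0,0.04,0,0,0,100],[0,0,0.04,0,0,0,100],[0,0,0.025,0,0,0,100],[0,0,0.02,0,0,0,100],[0,0,0,0,0,0,100],[0,0,0,0,0,0,0],[0,0,0,0,0,0,0],[0,0,0,0,0,0,0],[0,0,0,0,0,0,0],[0,0,0,0,0,0,0],[0,0,0,0,0,0,0]])

```text
clock: 22.53
eef_pos: [473.5, 360.6, 74.1]
eef_rot: [1.0, 0.0, 0.002, -0.001]
ft_force: [-0.7, -2.5, 5.9]
gripper_width: 42.0
```

Request:
send_rows(moves=[[0,0,-0.015,0,0,0,0],[0,0,-0.025,0,0,0,0],[0,0,-0.03,0,0,-0.066,0],[0,0,-0.03,0,0,0,0],[0,0,-0.025,0,0,0,0],[0,0,-0.015,0,0,0,0],[0,0,0,0,0,0,0],[0,0,0,0,0,0,0],[0,0,0,0,0,0,0]])

```text
clock: 23.28
eef_pos: [470.7, 359.8, 209.3]
eef_rot: [0.999, 0.033, -0.001, 0.001]
ft_force: [-0.3, -0.0, -2.5]
gripper_width: 42.5
```

Request:
send_rows(moves=[[0.0026,0.0379,0,0,0,0,0],[0.0026,0.0379,0,0,0,0,0],[0.0026,0.0379,0,0,0,0,0],[0.0026,0.0379,0,0,0,0,0],[0.0026,0.0379,0,0,0,0,0],[0.0026,0.0379,0,0,0,0,0],[0.0026,0.0379,0,0,0,0,0],[0.0026,0.0379,0,0,0,0,0],[0,0,0,0,0,0,0],[0,0,0,0,0,0,0],[0,0,0,0,0,0,0],[0,0,0,0,0,0,0]])

```text
clock: 24.28
eef_pos: [511.9, 60.1, 210.0]
eef_rot: [0.999, 0.034, -0.001, -0.0]
ft_force: [1.0, -0.5, -3.4]
gripper_width: 42.4
```

```bash
python3 chk.py w14
```

```text
24.2833 [511.9  60.1 210. ] [ 1.  -0.5 -3.4] yaw 3.87 [-0.08 -0.04  1.99  0.    1.19  1.42]
```

View pics/w14.png

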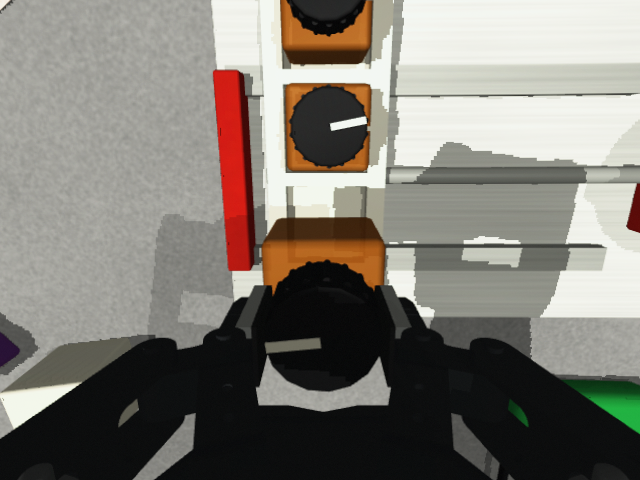

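Request:
send_rows(moves=[[0,0.001,0.025,0,0,0,0],[0,0,0.03,0,0,0,0],[0,0,0.018,0,0,0,0],[0,0,0.012,0,0,0,0],[0,0,0.005,0,0,0,0],[0,0,0.005,0,0,0,0],[0,0,0.002,0,0,0,0],[0,0,0,0,0,0,0],[0,0,0,0,0,0,0],[0,0,0,0,0,0,0]])

```text
clock: 25.17
eef_pos: [513.6, 58.0, 115.5]
eef_rot: [0.999, 0.033, 0.001, 0.0]
ft_force: [0.1, -0.1, -3.3]
gripper_width: 42.7
```

Request:
send_rows(moves=[[0,0,0.002,0,0,0,0],[0,0,0.0,0,0,0,0],[0,0,0,0,0,0,0]])

```text
clock: 25.42
eef_pos: [513.6, 57.9, 113.1]
eef_rot: [0.999, 0.033, 0.001, 0.0]
ft_force: [0.5, 0.1, 0.2]
gripper_width: 41.8
```

Request:
send_rows(moves=[[0,0,0.001,0,0,0,100],[0,0,0,0,0,0,100],[0,0,0,0,0,0,100],[0,0,0,0,0,0,100],[0,0,0,0,0,0,100],[0,0,-0.02,0,0,0,100],[0,0,-0.04,0,0,0,100],[0,0,-0.04,0,0,0,100],[0,0,-0.04,0,0,0,100],[0,0,-0.04,0,0,0,100],[0,0,0,0,0,0,100],[0,0,0,0,0,0,100]])

```text
clock: 26.42
eef_pos: [514.4, 58.0, 295.3]
eef_rot: [0.999, 0.033, 0.004, 0.0]
ft_force: [-1.1, -0.3, -0.6]
gripper_width: 85.3
```

```bash
python3 pk.py w15 512,58.5,39 586,63.5,39 660,68.5,39 437,53.5,39; python3 - <<'E'
from h import *
snap("scene","s2")
E
```

```text
26.4167 [514.4  58.  295.3] yaw 3.81 j6 1.42
{'cap': array([510.7,  57.4]), 'rad': 23.1, 'mean': array([511.8,  57.6, 126.5]), 'rect': array([511.8,  57.3]), 'size': array([109.1,  54.8]), 'yaw': 5.1, 'n': 2530}
tool shift to rect centre [-2.6  0.5 -0. ]  cap [-3.7  0.3 -0. ]
{'cap': array([585.2,  62.3]), 'rad': 23.0, 'mean': array([585.4,  62.3, 126.7]), 'rect': array([586.1,  60.4]), 'size': array([109. ,  58.9]), 'yaw': 4.5, 'n': 3087}
tool shift to rect centre [71.7  2.3  0.5]  cap [71.   0.4  0.5]
{'cap': array([659.3,  68.2]), 'rad': 23.3, 'mean': array([657.9,  68.3, 126.7]), 'rect': array([645.8,  67.7]), 'size': array([79.9, 55.1]), 'yaw': 3.8, 'n': 2347}
tool shift to rect centre [131.8  -1.    1. ]  cap [145.3  -0.6   1.1]
{'cap': array([433.8,  52.1]), 'rad': 23.1, 'mean': array([435.6,  52.3, 126.3]), 'rect': array([447.8,  51.1]), 'size': array([80.3, 58.7]), 'yaw': 3.9, 'n': 1895}
tool shift to rect centre [-66.9   2.4  -0.5]  cap [-80.8   0.5  -0.6]
```

View pics/w15.png

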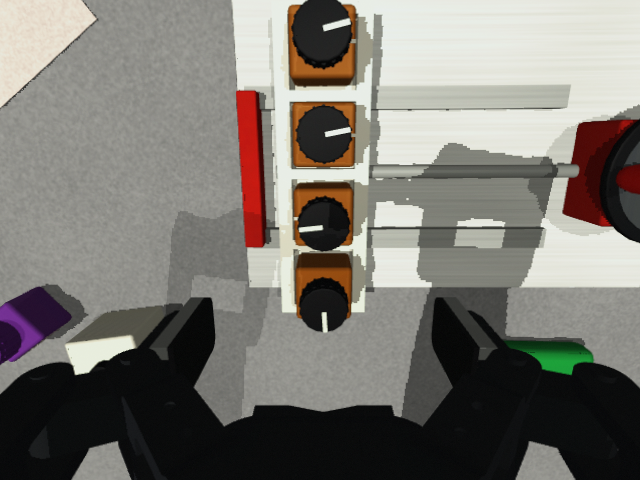

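View pics/s2.png

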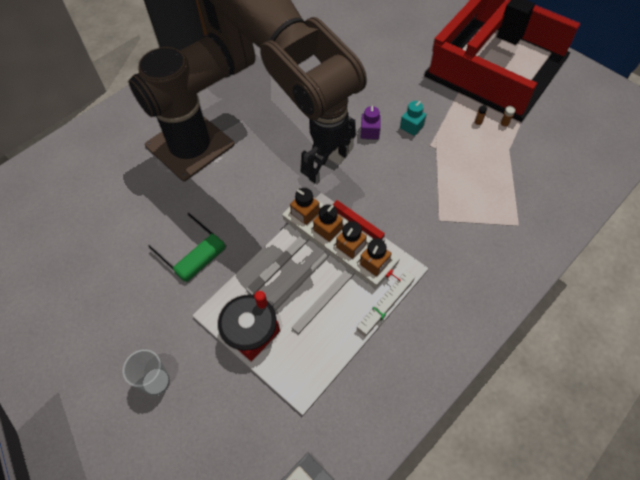

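Request:
send_rows(moves=[[0,0,0.04,0,0,0,75],[0,0,0.04,0,0,0,75],[0,0,0.04,0,0,0,75],[0,0,0.034,0,0,0,75],[0,0,0.024,0,0,0,75],[0,0,0,0,0,0,75],[0,0,0,0,0,0,40],[0,0,0,0,0,0,0],[0,0,0,0,0,0,0],[0,0,0,0,0,0,0],[0,0,0,0,0,0,0]])

```text
clock: 27.43
eef_pos: [513.4, 58.1, 114.5]
eef_rot: [0.999, 0.033, 0.001, 0.0]
ft_force: [0.3, -0.2, -2.4]
gripper_width: 42.5
```

Request:
send_rows(moves=[[0,0,0,0,0,-0.06,0],[0,0,0,0,0,-0.12,0],[0,0,0,0,0,-0.12,0],[0,0,0,0,0,-0.12,0],[0,0,0,0,0,-0.12,0],[0,0,0,0,0,-0.12,0],[0,0,0,0,0,-0.12,0],[0,0,0,0,0,-0.12,0],[0,0,0,0,0,-0.12,0],[0,0,0,0,0,-0.12,0],[0,0,0,0,0,-0.12,0],[0,0,0,0,0,0,0]])

```text
clock: 28.43
eef_pos: [511.8, 59.0, 113.7]
eef_rot: [0.788, 0.616, -0.0, -0.002]
ft_force: [-2.6, 1.9, -0.3]
gripper_width: 42.0
```

```bash
python3 chk.py w16; python3 -c "
from cell import manip; print(manip.get_state()['moment'])"
```

```text
28.4333 [511.8  59.  113.7] [-2.6  1.9 -0.3] yaw 76.09 [-0.08  0.08  2.06  0.    1.    0.16]
[ 0.62896342  0.77970901 -0.07637828]
```

View pics/w16.png

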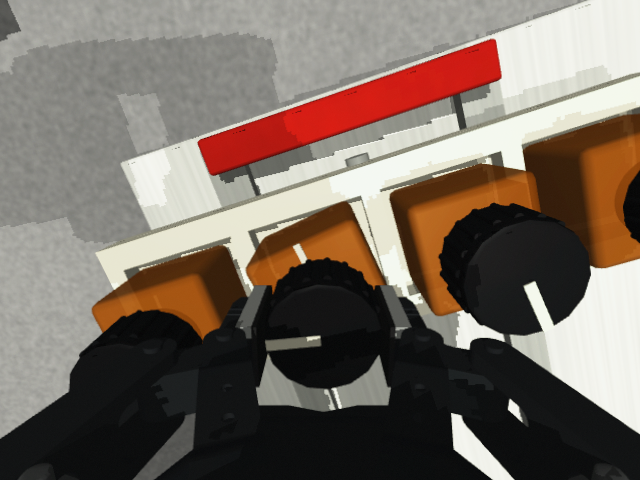

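Request:
send_rows(moves=[[0,0,0,0,0,-0.12,0],[0,0,0,0,0,-0.12,0],[0,0,0,0,0,-0.12,0],[0,0,0,0,0,-0.12,0],[0,0,0,0,0,-0.12,0],[0,0,0,0,0,-0.12,0],[0,0,0,0,0,-0.12,0],[0,0,0,0,0,-0.12,0],[0,0,0,0,0,-0.12,0],[0,0,0,0,0,-0.08,0],[0,0,0,0,0,0,0],[0,0,0,0,0,0,0]])

```text
clock: 29.48
eef_pos: [511.0, 58.0, 114.0]
eef_rot: [0.323, 0.946, -0.001, -0.003]
ft_force: [-8.9, -0.6, 5.7]
gripper_width: 42.1
```

```bash
python3 chk.py w17; python3 -c "
from cell import manip; print(manip.get_state()['moment'])"
```

```text
29.4833 [511.  58. 114.] [-8.9 -0.6  5.7] yaw 142.28 [-0.08  0.08  2.06 -0.    1.   -1.  ]
[ 0.13356917  1.54346454 -0.14811091]
```

View pics/w17.png

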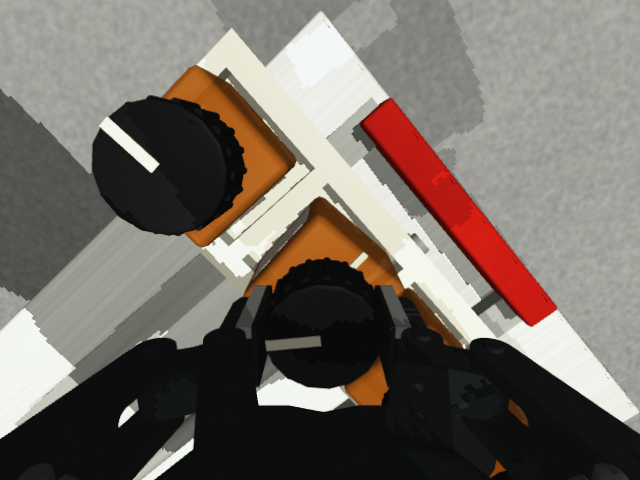

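Request:
send_rows(moves=[[0,0,0,0,0,0,72],[0,0,0,0,0,0,72],[0,0,0,0,0,0,72],[0,0,0,0,0,0,72],[0,0,-0.02,0,0,0,72],[0,0,-0.04,0,0,0,72],[0,0,-0.04,0,0,0,72],[0,0,-0.04,0,0,0,72],[0,0,0,0,0,0,72],[0,0,0,0,0,0,72]])

```text
clock: 30.37
eef_pos: [515.0, 57.8, 257.5]
eef_rot: [0.322, 0.947, 0.001, 0.004]
ft_force: [0.0, -0.1, -1.0]
gripper_width: 61.5
```

```bash
python3 chk.py w18
```

```text
30.3667 [515.   57.8 257.5] [ 0.  -0.1 -1. ] yaw 142.43 [-0.08 -0.08  1.95 -0.    1.27 -1.  ]
```

View pics/w18.png

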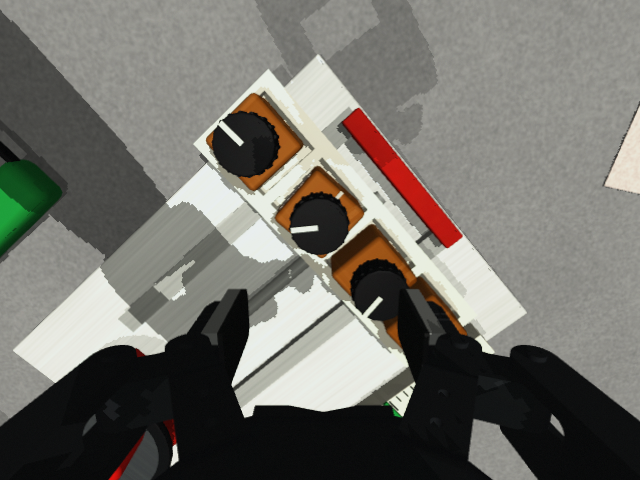

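Request:
send_rows(moves=[[0,0,0,0,0,0.12,72],[0,0,0,0,0,0.12,72],[0,0,0,0,0,0.12,72],[0,0,0,0,0,0.12,72],[0,0,0,0,0,0.12,72],[0,0,0,0,0,0.12,72],[0,0,0,0,0,0.12,72],[0,0,0,0,0,0.12,72],[0,0,0,0,0,0.12,72],[0,0,0,0,0,0.12,72],[0,0,0,0,0,0.12,72],[0,0,0,0,0,0.12,72]])

```text
clock: 31.42
eef_pos: [511.7, 58.1, 250.6]
eef_rot: [0.868, 0.497, -0.002, -0.001]
ft_force: [0.1, -0.6, 0.3]
gripper_width: 61.7
```

Request:
send_rows(moves=[[0,0,0,0,0,0.12,72],[0,0,0,0,0,0.12,72],[0,0,0,0,0,0.12,72],[0,0,0,0,0,0.12,72],[0,0,0,0,0,0.12,72],[0,0,0,0,0,0.12,72],[0,0,0,0,0,0.12,72],[0,0,0,0,0,0.12,72],[-0.035,0,0,0,0,0.02,72],[-0.035,0,0,0,0,0,72],[-0.004,0,0,0,0,0,72],[0,0,0,0,0,0,72]])

```text
clock: 32.42
eef_pos: [436.8, 52.6, 250.8]
eef_rot: [0.999, 0.033, -0.002, -0.0]
ft_force: [0.2, 0.1, 0.6]
gripper_width: 61.4
```

Request:
send_rows(moves=[[0,0,0,0,0,0,72],[0,0,0,0,0,0,72]])

```text
clock: 32.58
eef_pos: [439.7, 52.4, 253.0]
eef_rot: [0.999, 0.033, -0.0, -0.0]
ft_force: [0.4, 0.5, 0.3]
gripper_width: 61.5
```

```bash
python3 pk.py w19 437,53.5,39 511,58,39
```

```text
32.5833 [439.7  52.4 253. ] yaw 3.79 j6 1.39
{'cap': array([433.3,  52.4]), 'rad': 23.3, 'mean': array([434.8,  52.3, 126.5]), 'rect': array([448.8,  52.9]), 'size': array([85.2, 55.3]), 'yaw': 3.8, 'n': 2378}
tool shift to rect centre [ 9.1  0.1 -0. ]  cap [-6.4 -0.5  0. ]
{'cap': array([511.4,  57.7]), 'rad': 23.0, 'mean': array([511.8,  57.8, 126.7]), 'rect': array([511.4,  55.3]), 'size': array([109.8,  59.7]), 'yaw': 8.8, 'n': 3799}
tool shift to rect centre [71.8  1.8 -0. ]  cap [71.9 -0.6 -0. ]
```

View pics/w19.png

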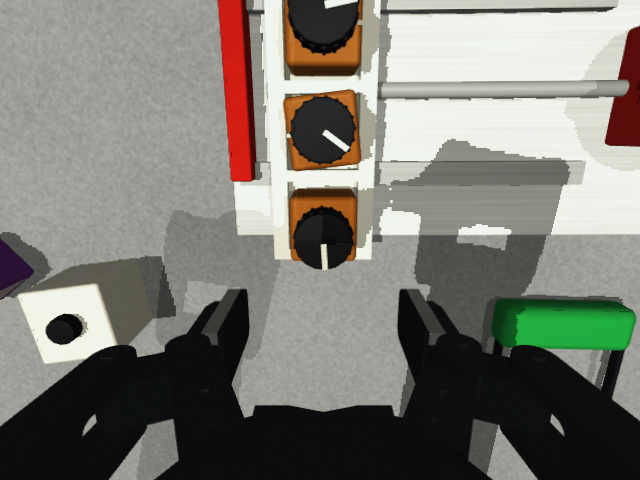

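Request:
send_rows(moves=[[-0.0045,0,0.03,0,0,0,72],[0,0,0.035,0,0,0,72],[0,0,0.03,0,0,0,72],[0,0,0.025,0,0,0,72],[0,0,0.017,0,0,0,72],[0,0,0,0,0,0,72],[0,0,0,0,0,0,40],[0,0,0,0,0,0,0],[0,0,0,0,0,0,0],[0,0,0,0,0,0,0],[0,0,0,0,0,0,0]])

```text
clock: 33.55
eef_pos: [435.3, 52.1, 117.4]
eef_rot: [0.999, 0.033, 0.001, 0.0]
ft_force: [0.3, 0.2, -0.4]
gripper_width: 42.1
```

```bash
python3 chk.py w20
```

```text
33.55 [435.3  52.1 117.4] [ 0.3  0.2 -0.4] yaw 3.81 [-0.11 -0.1   2.24 -0.    1.    1.39]
```

View pics/w20.png

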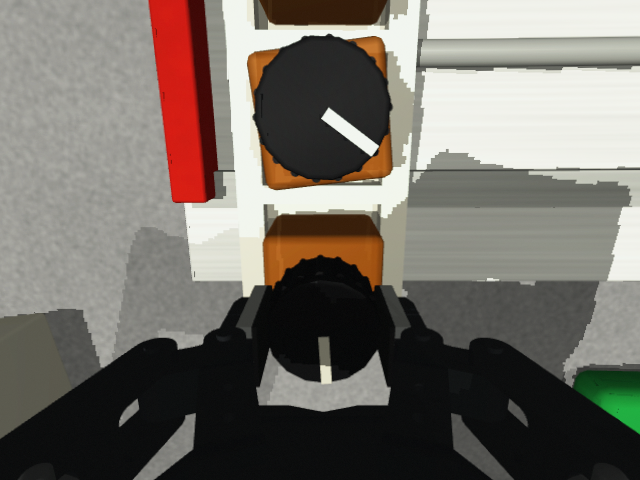

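Request:
send_rows(moves=[[0,0,0,0,0,-0.06,0],[0,0,0,0,0,-0.12,0],[0,0,0,0,0,-0.12,0],[0,0,0,0,0,-0.12,0],[0,0,0,0,0,-0.12,0],[0,0,0,0,0,-0.12,0],[0,0,0,0,0,-0.12,0],[0,0,0,0,0,-0.12,0],[0,0,0,0,0,-0.12,0],[0,0,0,0,0,-0.12,0],[0,0,0,0,0,-0.12,0],[0,0,0,0,0,-0.12,0]])

```text
clock: 34.6
eef_pos: [434.7, 52.5, 117.3]
eef_rot: [0.748, 0.664, 0.0, -0.0]
ft_force: [-2.5, 1.9, 3.5]
gripper_width: 42.3
```

Request:
send_rows(moves=[[0,0,0,0,0,-0.12,0],[0,0,0,0,0,-0.12,0],[0,0,0,0,0,-0.12,0],[0,0,0,0,0,-0.12,0],[0,0,0,0,0,-0.12,0],[0,0,0,0,0,-0.12,0],[0,0,0,0,0,-0.12,0],[0,0,0,0,0,-0.12,0],[0,0,0,0,0,-0.1,0],[0,0,0,0,0,0,0],[0,0,0,0,0,0,0]])

```text
clock: 35.52
eef_pos: [434.5, 52.4, 117.4]
eef_rot: [0.313, 0.95, 0.0, -0.0]
ft_force: [-4.5, 1.6, 5.9]
gripper_width: 42.0
```

Request:
send_rows(moves=[[0,0,0,0,0,0,72],[0,0,0,0,0,0,72],[0,0,0,0,0,0,72],[0,0,0,0,0,0,72],[0,0,-0.02,0,0,0,72],[0,0,-0.04,0,0,0,72],[0,0,-0.04,0,0,0,72],[0,0,-0.037,0,0,0,72],[0,0,0,0,0,0,72],[0,0,0,0,0,0,72]])

```text
clock: 36.35
eef_pos: [436.1, 51.9, 256.3]
eef_rot: [0.312, 0.95, 0.001, 0.003]
ft_force: [-0.8, 1.2, -0.6]
gripper_width: 61.5
```

```bash
python3 chk.py w21
```

```text
36.35 [436.1  51.9 256.3] [-0.8  1.2 -0.6] yaw 143.6 [-0.11 -0.28  2.12 -0.    1.3  -1.05]
```

View pics/w21.png

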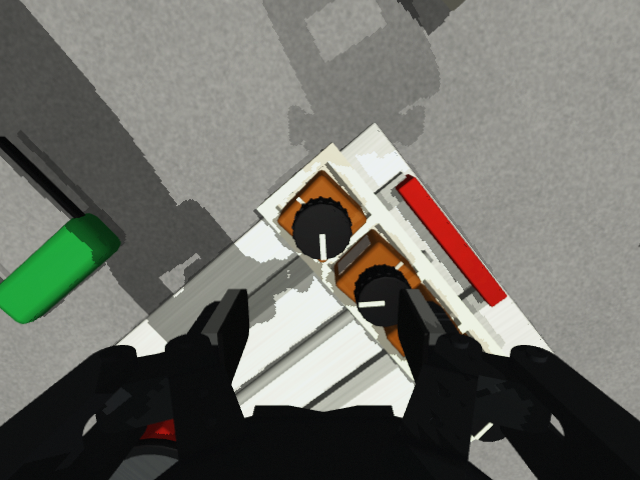

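Request:
send_rows(moves=[[0,0,0,0,0,0.12,72],[0,0,0,0,0,0.12,72],[0,0,0,0,0,0.12,72],[0,0,0,0,0,0.12,72],[0,0,0,0,0,0.12,72],[0,0,0,0,0,0.12,72],[0,0,0,0,0,0.12,72],[0,0,0,0,0,0.12,72],[0,0,0,0,0,0.12,72],[0,0,0,0,0,0.12,72],[0,0,0,0,0,0.12,72],[0,0,0,0,0,0.12,72]])

```text
clock: 37.4
eef_pos: [433.3, 52.2, 250.5]
eef_rot: [0.863, 0.506, -0.002, -0.002]
ft_force: [-0.1, -0.2, 0.5]
gripper_width: 61.7
```

Request:
send_rows(moves=[[0,0,0,0,0,0.12,72],[0,0,0,0,0,0.12,72],[0,0,0,0,0,0.12,72],[0,0,0,0,0,0.12,72],[0,0,0,0,0,0.12,72],[0,0,0,0,0,0.12,72],[0,0,0,0,0,0.12,72],[0,0,0,0,0,0.12,72],[0.035,-0.0002,0,0,0,0.04,72],[0.04,-0.0002,0,0,0,0,72],[0.04,-0.0002,0,0,0,0,72],[0.036,-0.0002,0,0,0,0,72]])

```text
clock: 38.4
eef_pos: [585.7, 64.6, 250.0]
eef_rot: [0.999, 0.033, -0.002, -0.0]
ft_force: [-0.2, 0.4, -0.3]
gripper_width: 61.8
```

Request:
send_rows(moves=[[0,0,0,0,0,0,72],[0,0,0,0,0,0,72],[0,0,0,0,0,0,72]])

```text
clock: 38.65
eef_pos: [583.7, 64.4, 250.6]
eef_rot: [0.999, 0.033, -0.003, -0.0]
ft_force: [0.2, -0.5, 0.3]
gripper_width: 61.3
```

```bash
python3 pk.py w22 585.5,63,39 659,68.5,39
```

```text
38.65 [583.7  64.4 250.6] yaw 3.8 j6 1.44
{'cap': array([585.2,  62.4]), 'rad': 23.2, 'mean': array([586.7,  62.4, 126.5]), 'rect': array([584.9,  62. ]), 'size': array([108.5,  55.2]), 'yaw': 3.8, 'n': 3400}
tool shift to rect centre [ 1.1  2.5 -0. ]  cap [ 1.4  2.1 -0. ]
{'cap': array([658.9,  68.7]), 'rad': 23.0, 'mean': array([659.2,  68.7, 126.7]), 'rect': array([645.7,  65. ]), 'size': array([81.6, 59.7]), 'yaw': 4.1, 'n': 2571}
tool shift to rect centre [61.9  3.5 -0.3]  cap [75.4  0.7 -0.4]
```

View pics/w22.png

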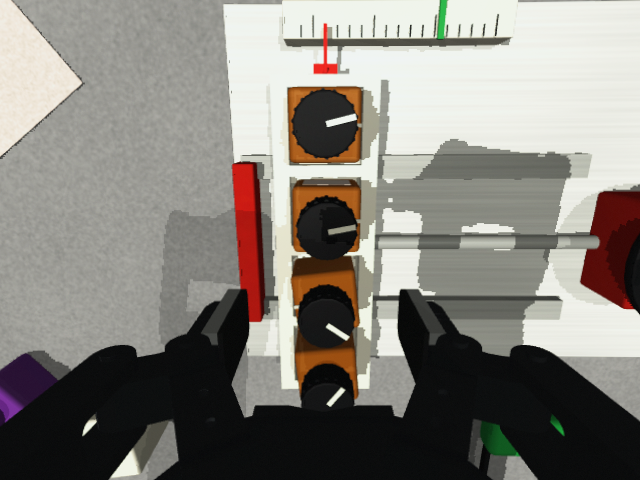

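Request:
send_rows(moves=[[0.0015,0.0018,0.03,0,0,0,72],[0,0,0.035,0,0,0,72],[0,0,0.03,0,0,0,72],[0,0,0.025,0,0,0,72],[0,0,0.015,0,0,0,72],[0,0,0,0,0,0,72],[0,0,0,0,0,0,40],[0,0,0,0,0,0,0],[0,0,0,0,0,0,0],[0,0,0,0,0,0,0],[0,0,0,0,0,0,0]])

```text
clock: 39.62
eef_pos: [587.5, 62.6, 120.0]
eef_rot: [0.999, 0.033, 0.001, 0.0]
ft_force: [-0.8, -0.1, 1.7]
gripper_width: 41.8
```

Request:
send_rows(moves=[[0,0,0,0,0,-0.06,0],[0,0,0,0,0,-0.12,0],[0,0,0,0,0,-0.12,0],[0,0,0,0,0,-0.12,0],[0,0,0,0,0,-0.12,0],[0,0,0,0,0,-0.12,0],[0,0,0,0,0,-0.12,0],[0,0,0,0,0,-0.12,0],[0,0,0,0,0,-0.12,0],[0,0,0,0,0,-0.12,0],[0,0,0,0,0,-0.12,0],[0,0,0,0,0,-0.12,0]])

```text
clock: 40.62
eef_pos: [586.6, 63.7, 119.9]
eef_rot: [0.748, 0.664, 0.001, -0.001]
ft_force: [-3.0, 2.4, 4.5]
gripper_width: 42.0
```

Request:
send_rows(moves=[[0,0,0,0,0,-0.12,0],[0,0,0,0,0,-0.12,0],[0,0,0,0,0,-0.12,0],[0,0,0,0,0,-0.12,0],[0,0,0,0,0,-0.12,0],[0,0,0,0,0,-0.12,0],[0,0,0,0,0,-0.12,0],[0,0,0,0,0,-0.12,0],[0,0,0,0,0,-0.1,0],[0,0,0,0,0,0,0],[0,0,0,0,0,0,0]])

```text
clock: 41.53
eef_pos: [585.9, 62.6, 120.2]
eef_rot: [0.312, 0.95, -0.001, -0.001]
ft_force: [-6.5, -0.0, 6.5]
gripper_width: 41.9
```

Request:
send_rows(moves=[[0,0,0,0,0,0,72],[0,0,0,0,0,0,72],[0,0,0,0,0,0,72],[0,0,0,0,0,0,72],[0,0,-0.02,0,0,0,72],[0,0,-0.04,0,0,0,72],[0,0,-0.04,0,0,0,72],[0,0,-0.037,0,0,0,72],[0,0,0,0,0,0,72],[0,0,0,0,0,0,72]])

```text
clock: 42.37
eef_pos: [588.4, 62.6, 259.3]
eef_rot: [0.312, 0.95, 0.001, 0.004]
ft_force: [-0.3, -0.1, -0.3]
gripper_width: 61.7
```

```bash
python3 chk.py w23
```

```text
42.3667 [588.4  62.6 259.3] [-0.3 -0.1 -0.3] yaw 143.61 [-0.07  0.09  1.77  0.    1.27 -1.  ]
```

View pics/w23.png

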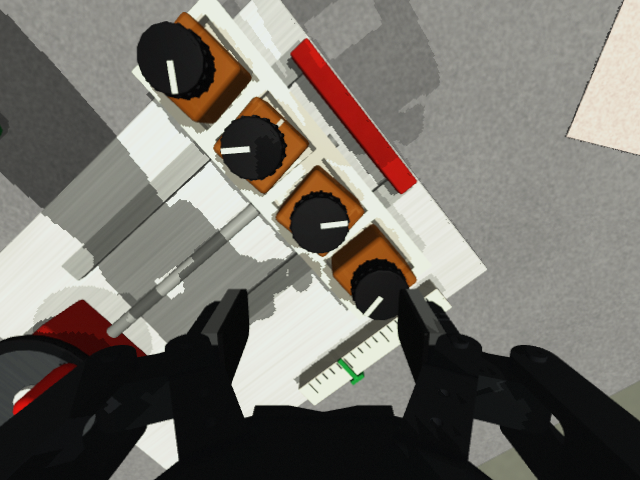

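Request:
send_rows(moves=[[0,0,0,0,0,0.12,72],[0,0,0,0,0,0.12,72],[0,0,0,0,0,0.12,72],[0,0,0,0,0,0.12,72],[0,0,0,0,0,0.12,72],[0,0,0,0,0,0.12,72],[0,0,0,0,0,0.12,72],[0,0,0,0,0,0.12,72],[0,0,0,0,0,0.12,72],[0,0,0,0,0,0.12,72],[0,0,0,0,0,0.12,72],[0,0,0,0,0,0.12,72]])

```text
clock: 43.42
eef_pos: [585.4, 62.7, 252.2]
eef_rot: [0.863, 0.506, -0.002, -0.001]
ft_force: [0.2, 0.2, -0.3]
gripper_width: 61.6
```

Request:
send_rows(moves=[[0,0,0,0,0,0.12,72],[0,0,0,0,0,0.12,72],[0,0,0,0,0,0.12,72],[0,0,0,0,0,0.12,72],[0,0,0,0,0,0.12,72],[0,0,0,0,0,0.12,72],[0,0,0,0,0,0.12,72],[0,0,0,0,0,0.12,72],[0.034,-0.001,0,0,0,0.04,72],[0.04,0,0,0,0,0,72],[0,0,0,0,0,0,72],[0,0,0,0,0,0,72]])

```text
clock: 44.42
eef_pos: [660.1, 69.9, 250.1]
eef_rot: [0.999, 0.033, -0.004, -0.0]
ft_force: [-0.1, 0.4, 0.4]
gripper_width: 61.4
```

Request:
send_rows(moves=[[0,0,0,0,0,0,72],[0,0,0,0,0,0,72],[0,0,0,0,0,0,72]])

```text
clock: 44.67
eef_pos: [659.4, 70.0, 255.7]
eef_rot: [0.999, 0.033, 0.0, 0.0]
ft_force: [0.6, 0.1, -0.4]
gripper_width: 61.4
```

```bash
python3 pk.py w24 659,68.5,39
```

```text
44.6667 [659.4  70.  255.7] yaw 3.81 j6 1.46
{'cap': array([659.1,  68.8]), 'rad': 23.2, 'mean': array([660.5,  68.9, 126.6]), 'rect': array([645.9,  65.1]), 'size': array([83.1, 59.7]), 'yaw': 4.0, 'n': 2368}
tool shift to rect centre [-13.8   4.   -0. ]  cap [-0.4  1.2 -0. ]
```

View pics/w24.png

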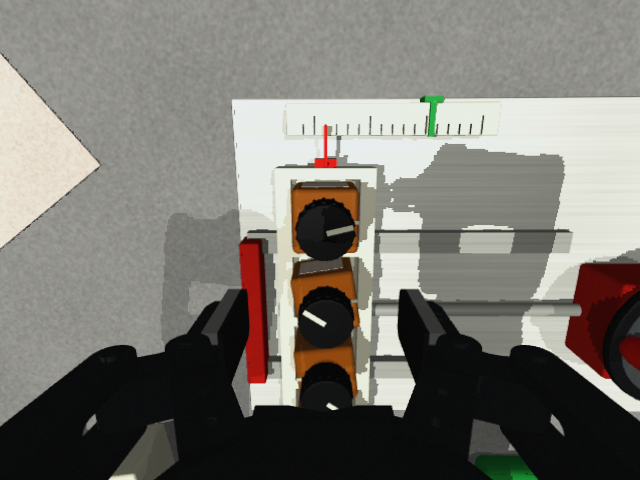

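Request:
send_rows(moves=[[0.0005,0.001,0.03,0,0,0,72],[0,0,0.035,0,0,0,72],[0,0,0.03,0,0,0,72],[0,0,0.025,0,0,0,72],[0,0,0.018,0,0,0,72],[0,0,0,0,0,0,72],[0,0,0,0,0,0,40],[0,0,0,0,0,0,0],[0,0,0,0,0,0,0],[0,0,0,0,0,0,0],[0,0,0,0,0,0,0]])

```text
clock: 45.63
eef_pos: [661.8, 68.9, 119.2]
eef_rot: [0.999, 0.033, 0.002, 0.0]
ft_force: [-0.0, 0.4, 2.2]
gripper_width: 42.2
```

Request:
send_rows(moves=[[0,0,0,0,0,-0.06,0],[0,0,0,0,0,-0.12,0],[0,0,0,0,0,-0.12,0],[0,0,0,0,0,-0.12,0],[0,0,0,0,0,-0.12,0],[0,0,0,0,0,-0.12,0],[0,0,0,0,0,-0.12,0],[0,0,0,0,0,-0.12,0],[0,0,0,0,0,-0.12,0],[0,0,0,0,0,-0.12,0],[0,0,0,0,0,-0.12,0],[0,0,0,0,0,-0.12,0]])

```text
clock: 46.63
eef_pos: [659.7, 69.9, 119.1]
eef_rot: [0.748, 0.664, -0.001, -0.002]
ft_force: [-6.3, 2.0, 5.8]
gripper_width: 42.2
```

Request:
send_rows(moves=[[0,0,0,0,0,-0.12,0],[0,0,0,0,0,-0.12,0],[0,0,0,0,0,-0.12,0],[0,0,0,0,0,-0.12,0],[0,0,0,0,0,-0.12,0],[0,0,0,0,0,-0.12,0],[0,0,0,0,0,-0.12,0],[0,0,0,0,0,-0.12,0],[0,0,0,0,0,-0.1,0],[0,0,0,0,0,0,0],[0,0,0,0,0,0,0]])

```text
clock: 47.55
eef_pos: [659.2, 68.4, 119.4]
eef_rot: [0.314, 0.949, -0.001, -0.003]
ft_force: [-8.5, -3.3, 7.6]
gripper_width: 41.7
```

Request:
send_rows(moves=[[0,0,0,0,0,0,72],[0,0,0,0,0,0,72],[0,0,0,0,0,0,72],[0,0,0,0,0,0,72],[0,0,-0.02,0,0,0,72],[0,0,-0.04,0,0,0,72],[0,0,-0.04,0,0,0,72],[0,0,-0.037,0,0,0,72],[0,0,-0.02,0,0,0,72],[0,0,0,0,0,0,72],[0,0,0,0,0,0,72],[0,0,0,0,0,0,72]])

```text
clock: 48.55
eef_pos: [660.3, 69.1, 272.8]
eef_rot: [0.312, 0.95, -0.0, -0.001]
ft_force: [-0.2, 0.5, -0.9]
gripper_width: 61.6
```

```bash
python3 chk.py w25
```

```text
48.55 [660.3  69.1 272.8] [-0.2  0.5 -0.9] yaw 143.62 [-0.05  0.24  1.57  0.    1.33 -0.98]
```

View pics/w25.png

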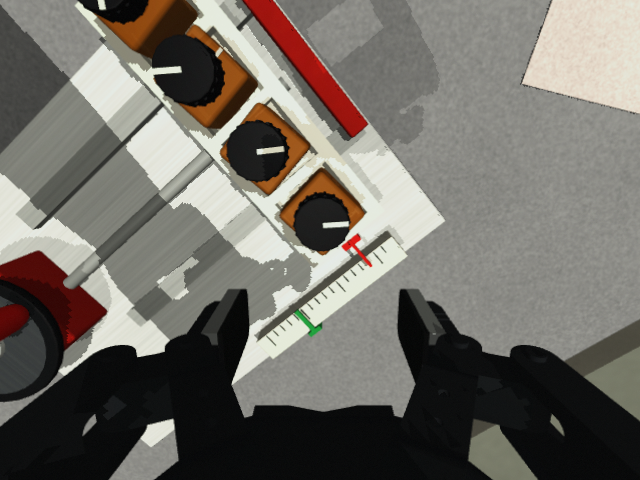

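Request:
send_rows(moves=[[0,0,-0.02,0,0,0.12,100],[0,0,0,0,0,0.12,100],[0,0,0,0,0,0.12,100],[0,0,0,0,0,0.12,100],[0,0,0,0,0,0.12,100],[0,0,0,0,0,0.12,100],[0,0,0,0,0,0.12,100],[0,0,0,0,0,0.12,100],[0,0,0,0,0,0.12,100],[0,0,0,0,0,0.12,100],[0,0,0,0,0,0.12,100],[0,0,0,0,0,0.12,100]])

```text
clock: 49.6
eef_pos: [659.9, 69.0, 291.2]
eef_rot: [0.863, 0.506, -0.002, -0.001]
ft_force: [0.6, 0.7, -0.3]
gripper_width: 85.0
```

Request:
send_rows(moves=[[0,0,0,0,0,0.12,100],[0,0,0,0,0,0.12,100],[0,0,0,0,0,0.12,100],[0,0,0,0,0,0.12,100],[0,0,0,0,0,0.12,100],[0,0,0,0,0,0.12,100],[0,0,0,0,0,0.12,100],[0,0,0,0,0,0.12,100],[0,0,0,0,0,0.106,100],[0,0.03,0,0,0,0,100],[0,0.03,0,0,0,0,100],[0,0,0,0,0,0,100]])

```text
clock: 50.6
eef_pos: [660.1, 4.8, 291.2]
eef_rot: [1.0, -0.002, -0.002, 0.001]
ft_force: [0.5, 0.5, -0.7]
gripper_width: 85.7
```

Request:
send_rows(moves=[[-0.009,0.0305,0,0,0,0,100],[-0.009,0.0305,0,0,0,0,100],[-0.009,0.0305,0,0,0,0,100],[-0.009,0.0305,0,0,0,0,100],[-0.009,0.0305,0,0,0,0,100],[-0.009,0.0305,0,0,0,0,100],[-0.009,0.0305,0,0,0,0,100],[-0.009,0.0305,0,0,0,0,100],[0,0,0,0,0,0,100],[0,0,0,0,0,0,100],[0,0,0,0,0,0,100]])

```text
clock: 51.52
eef_pos: [588.6, -234.4, 292.6]
eef_rot: [1.0, 0.0, -0.001, -0.001]
ft_force: [-0.2, -0.2, 0.8]
gripper_width: 85.8
```

```bash
python3 chk.py w26; python3 - <<'E'
from meas import *
st,im,d=snap("top","t3");np.save("pics/t3.npy",d)
cv2.imwrite("pics/t3z.png",cv2.resize(im[140:310,250:460],None,fx=3.5,fy=3.5,interpolation=cv2.INTER_CUBIC))
st,im,d=snap("wrist","w27");X=cloud(d,"wrist",st)
for lo,hi in((90,104),(138,153)):
    r=np.hypot(X[...,0]-567,X[...,1]+255)<75
    P=X[(X[...,2]>lo)&(X[...,2]<hi)&r];print(len(P),P.mean(0).round(1),cv2.minEnclosingCircle(np.float32(P[:,:2])))
h=cv2.cvtColor(im,cv2.COLOR_BGR2HSV); rd=((h[...,0]<8)|(h[...,0]>172))&(h[...,1]>120)
P=X[rd&(X[...,2]>142)&r]; print(len(P),P.mean(0),cv2.minEnclosingCircle(np.float32(P[:,:2])))
E
```

```text
51.5167 [ 588.6 -234.4  292.6] [-0.2 -0.2  0.8] yaw 0.0 [-0.54  0.16  1.63  0.    1.35  1.03]
13975 [ 574.1 -261.9   94.7] ((570.0193481445312, -258.8119201660156), 66.12442016601562)
739 [ 568.2 -209.4  147.3] ((566.6494750976562, -209.0691375732422), 12.261080741882324)
684 [ 567.78267959 -209.53572587  147.73485169] ((566.7760009765625, -209.48092651367188), 12.148990631103516)
```

View pics/w27.png

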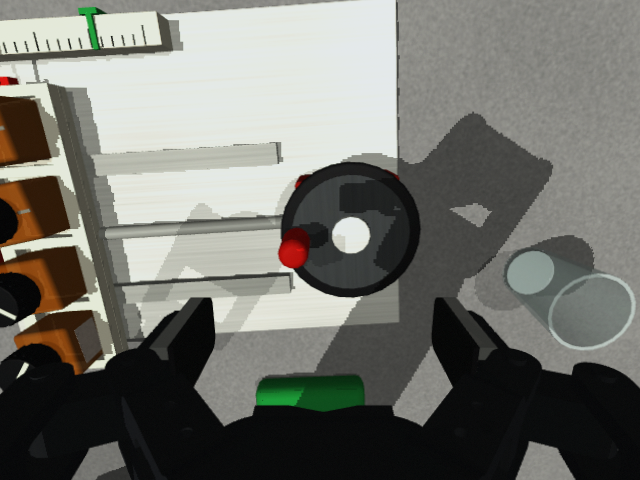

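View pics/t3z.png

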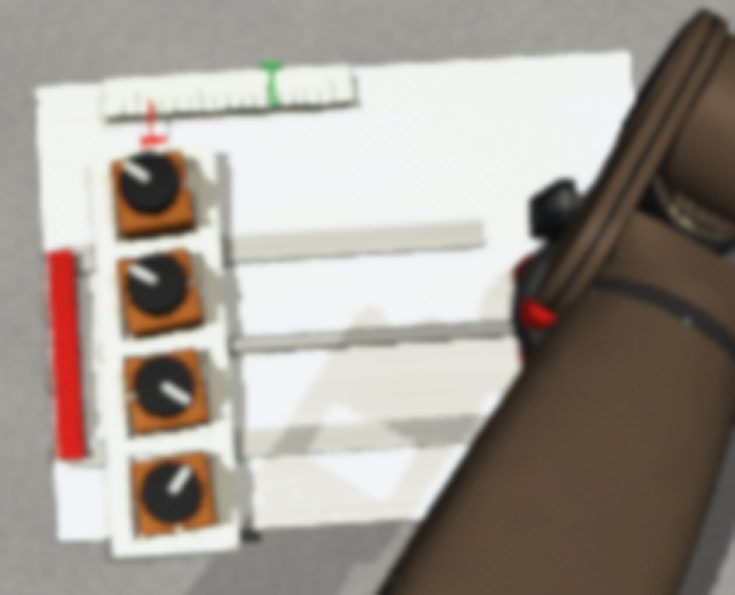

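```bash
python3 - <<'E'
from h import *
th=np.radians(3.82); ydir=np.array([-np.sin(th),np.cos(th),0])
im=cv2.imread("pics/w24.png");h=cv2.cvtColor(im,cv2.COLOR_BGR2HSV)
q=R.from_quat([0,0,0,1]);
m=np.array([[np.cos(th),np.sin(th),0],[np.sin(th),-np.cos(th),0],[0,0,-1]])
st=dict(eef_pos=np.array([659.4,70,255.7]),eef_rot=R.from_matrix(m).as_quat())
g=(h[...,0]>45)&(h[...,0]<80)&(h[...,1]>100)&(h[...,2]>60);g[:95]=0;g[140:]=0;g[:,400:460].sum()
r=((h[...,0]<8)|(h[...,0]>172))&(h[...,1]>100);
for row in range(124,160,4): print(row,np.nonzero(g[row])[0][[0,-1]] if g[row].any() else None,np.nonzero(r[row,300:350])[0]+300)
def D(gp,rp,zg,zr,name,st): 
    a=onplane([gp],zg,name,st)[0];b=onplane([rp],zr,name,st)[0];return a.round(1),b.round(1),((a-b)@ydir).round(1)
for zg,zr in((46,48),(46,46),(46,50)): print(D((432.5,118),(325,128),zg,zr,"wrist",st))
print(D((250+271/3.5,140+85/3.5),(250+150/3.5,140+104/3.5),46,48,"top",None))
# depth from w1 (pointer/mark)  
d=np.load("pics/a_top.npy");X=cloud(d,"top");print(X[155:180,292:294,2].round(0).tolist());print(X[157:172,326:329,2].round(0).tolist())
E
```

```text
124 [429 434] []
128 [429 433] [324 325 326 327]
132 [428 433] [324 325 326 327]
136 [429 432] [324 325 326]
140 None [324 325 326]
144 None [324 325 326]
148 None [324 325 326]
152 None [324 325 326]
156 None [324 325 326 327]
(array([749., -21.,  46.]), array([734.4,  73.1,  48. ]), np.float64(-94.9))
(array([749., -21.,  46.]), array([734.4,  73.1,  46. ]), np.float64(-94.9))
(array([749., -21.,  46.]), array([734.4,  73.1,  50. ]), np.float64(-94.9))
(array([747.5, -19.2,  46. ]), array([731.8,  73.1,  48. ]), np.float64(-93.1))
[[3.0, 1.0], [-1.0, -1.0], [3.0, 2.0], [0.0, -1.0], [-3.0, 2.0], [-2.0, -1.0], [-3.0, -3.0], [43.0, 39.0], [44.0, 39.0], [41.0, 45.0], [46.0, 43.0], [44.0, 41.0], [42.0, 42.0], [52.0, 55.0], [54.0, 55.0], [53.0, 52.0], [42.0, 50.0], [35.0, 51.0], [29.0, 53.0], [13.0, 53.0], [14.0, 51.0], [17.0, 52.0], [16.0, 52.0], [13.0, 56.0], [50.0, 51.0]]
[[48.0, 44.0, 44.0], [44.0, 44.0, 46.0], [43.0, 45.0, 41.0], [40.0, 45.0, 47.0], [42.0, 48.0, 47.0], [44.0, 47.0, 46.0], [46.0, 42.0, 42.0], [43.0, 47.0, 44.0], [42.0, 42.0, 44.0], [42.0, 46.0, 43.0], [44.0, 42.0, 46.0], [42.0, 44.0, 44.0], [45.0, 41.0, 44.0], [39.0, 36.0, 35.0], [27.0, 21.0, 24.0]]
```

Request:
send_rows(moves=[[-0.011,-0.0125,0.02,0,0,0,100],[-0.011,-0.0125,0.03,0,0,0,100],[0,0,0.035,0,0,0,100],[0,0,0.025,0,0,0,100],[0,0,0,0,0,0,100],[0,0,0,0,0,0,100],[0,0,0,0,0,0,100]])

```text
clock: 52.25
eef_pos: [568.2, -210.1, 186.4]
eef_rot: [1.0, 0.001, 0.001, 0.001]
ft_force: [-0.0, 0.1, 0.2]
gripper_width: 85.6
```

```bash
python3 chk.py w28
```

```text
52.25 [ 568.2 -210.1  186.4] [-0.   0.1  0.2] yaw 0.07 [-0.52  0.19  1.8   0.    1.15  1.05]
```

View pics/w28.png

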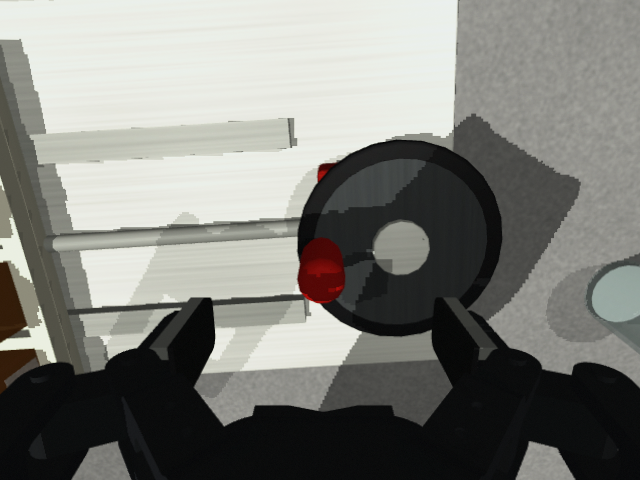

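Request:
send_rows(moves=[[-0.001,0,0.03,0,0,0,100],[0,0,0.022,0,0,0,100],[0,0,0.01,0,0,0,100],[0,0,0,0,0,0,50],[0,0,0,0,0,0,0],[0,0,0,0,0,0,0],[0,0,0,0,0,0,0],[0,0,0,0,0,0,0],[0,0,0,0,0,0,0],[0,0,0,0,0,0,0]])

```text
clock: 53.13
eef_pos: [566.9, -209.3, 124.6]
eef_rot: [1.0, 0.0, 0.001, -0.001]
ft_force: [-1.3, 3.9, 5.3]
gripper_width: 23.1
```

```bash
python3 chk.py w29; python3 - <<'E'
import numpy as np
f=np.radians(93.8-15*np.arange(25)); p=50*np.c_[np.cos(f),-np.sin(f)]; print(np.diff(p,axis=0).round(1).tolist())
E
```

```text
53.1333 [ 566.9 -209.3  124.6] [-1.3  3.9  5.3] yaw 0.01 [-0.52  0.25  1.84  0.    1.04  1.05]
[[13.0, 0.8], [12.4, 4.2], [10.9, 7.2], [8.6, 9.8], [5.8, 11.7], [2.6, 12.8], [-0.8, 13.0], [-4.2, 12.4], [-7.2, 10.9], [-9.8, 8.6], [-11.7, 5.8], [-12.8, 2.6], [-13.0, -0.8], [-12.4, -4.2], [-10.9, -7.2], [-8.6, -9.8], [-5.8, -11.7], [-2.6, -12.8], [0.8, -13.0], [4.2, -12.4], [7.2, -10.9], [9.8, -8.6], [11.7, -5.8], [12.8, -2.6]]
```

View pics/w29.png

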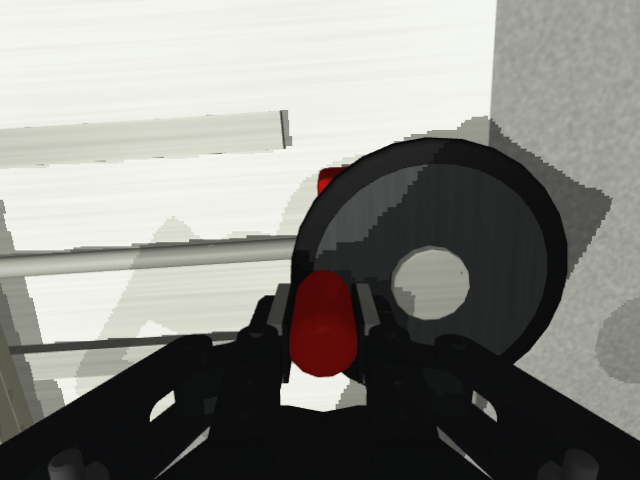

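Request:
send_rows(moves=[[0.013,0.0008,0,0,0,0,0],[0.0124,0.0042,0,0,0,0,0],[0.0109,0.0072,0,0,0,0,0],[0.0086,0.0098,0,0,0,0,0],[0.0058,0.0117,0,0,0,0,0],[0.0026,0.0128,0,0,0,0,0]])

```text
clock: 53.68
eef_pos: [620.3, -255.9, 124.6]
eef_rot: [1.0, 0.001, 0.0, -0.001]
ft_force: [-4.9, 3.8, 6.6]
gripper_width: 23.4
```

Request:
send_rows(moves=[[-0.0008,0.013,0,0,0,0,0],[-0.0042,0.0124,0,0,0,0,0],[-0.0072,0.0109,0,0,0,0,0],[-0.0098,0.0086,0,0,0,0,0],[-0.0117,0.0058,0,0,0,0,0],[-0.0128,0.0026,0,0,0,0,0]])

```text
clock: 54.18
eef_pos: [574.4, -309.1, 124.6]
eef_rot: [1.0, -0.0, 0.003, -0.001]
ft_force: [2.9, 7.3, 4.4]
gripper_width: 23.3
```

Working with modest forces. Continue.

Request:
send_rows(moves=[[-0.013,-0.0008,0,0,0,0,0],[-0.0124,-0.0042,0,0,0,0,0],[-0.0109,-0.0072,0,0,0,0,0],[-0.0086,-0.0098,0,0,0,0,0],[-0.0058,-0.0117,0,0,0,0,0],[-0.0026,-0.0128,0,0,0,0,0],[0.0008,-0.013,0,0,0,0,0],[0.0042,-0.0124,0,0,0,0,0],[0.0072,-0.0109,0,0,0,0,0],[0.0098,-0.0086,0,0,0,0,0],[0.0117,-0.0058,0,0,0,0,0],[0.0128,-0.0026,0,0,0,0,0]])

```text
clock: 55.18
eef_pos: [566.4, -209.1, 124.5]
eef_rot: [1.0, 0.001, -0.001, 0.0]
ft_force: [-3.2, -4.1, 8.3]
gripper_width: 23.4
```

Request:
send_rows(moves=[[0,0,0,0,0,0,0],[0,0,0,0,0,0,0]])

```text
clock: 55.35
eef_pos: [568.5, -209.1, 124.6]
eef_rot: [1.0, 0.0, 0.003, 0.0]
ft_force: [3.2, 1.5, 6.6]
gripper_width: 23.2
```

```bash
python3 chk.py w30; python3 - <<'E'
from h import *
st,im,d=snap("top","t4")
cv2.imwrite("pics/t4z.png",cv2.resize(im[140:310,250:460],None,fx=3.5,fy=3.5,interpolation=cv2.INTER_CUBIC))
E
```

```text
55.35 [ 568.5 -209.1  124.6] [3.2 1.5 6.6] yaw 0.06 [-0.52  0.26  1.84  0.    1.04  1.05]
```

View pics/t4z.png

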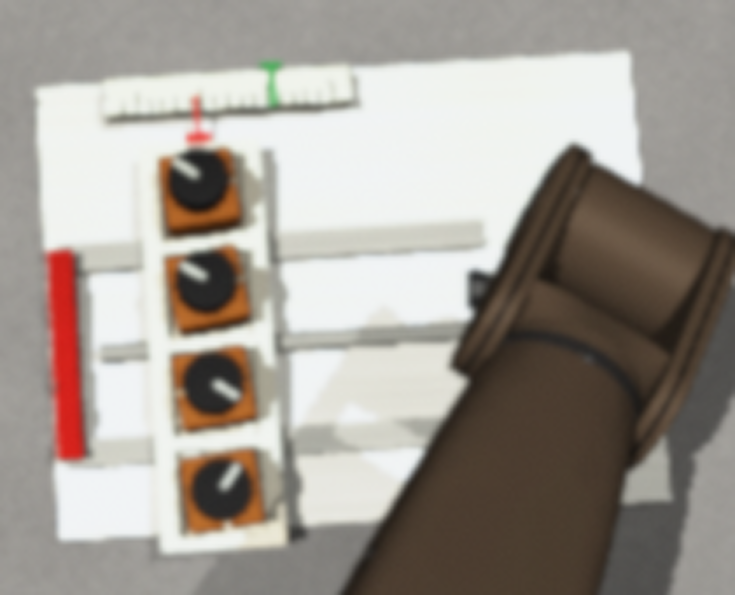

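Request:
send_rows(moves=[[0.013,0.0008,0,0,0,0,0],[0.0124,0.0042,0,0,0,0,0],[0.0109,0.0072,0,0,0,0,0],[0.0086,0.0098,0,0,0,0,0],[0.0058,0.0117,0,0,0,0,0],[0.0026,0.0128,0,0,0,0,0],[-0.0008,0.013,0,0,0,0,0],[-0.0042,0.0124,0,0,0,0,0],[-0.0072,0.0109,0,0,0,0,0],[-0.0098,0.0086,0,0,0,0,0],[-0.0117,0.0058,0,0,0,0,0],[-0.0128,0.0026,0,0,0,0,0]])

```text
clock: 56.45
eef_pos: [574.9, -309.0, 124.6]
eef_rot: [1.0, -0.0, 0.003, -0.001]
ft_force: [4.2, 4.3, 6.7]
gripper_width: 23.2
```

Request:
send_rows(moves=[[-0.013,-0.0008,0,0,0,0,0],[-0.0124,-0.0042,0,0,0,0,0],[-0.0109,-0.0072,0,0,0,0,0],[-0.0086,-0.0098,0,0,0,0,0],[-0.0058,-0.0117,0,0,0,0,0],[-0.0026,-0.0128,0,0,0,0,0],[0.0008,-0.013,0,0,0,0,0],[0.0042,-0.0124,0,0,0,0,0],[0.0072,-0.0109,0,0,0,0,0],[0.0098,-0.0086,0,0,0,0,0],[0.0117,-0.0058,0,0,0,0,0],[0.0128,-0.0026,0,0,0,0,0]])

```text
clock: 57.45
eef_pos: [566.2, -209.1, 124.5]
eef_rot: [1.0, 0.001, -0.001, 0.0]
ft_force: [-2.9, -3.3, 8.5]
gripper_width: 23.3
```

Request:
send_rows(moves=[[0.013,0.0008,0,0,0,0,0],[0.0124,0.0042,0,0,0,0,0],[0.0109,0.0072,0,0,0,0,0],[0.0086,0.0098,0,0,0,0,0],[0.0058,0.0117,0,0,0,0,0],[0.0026,0.0128,0,0,0,0,0],[-0.0008,0.013,0,0,0,0,0],[-0.0042,0.0124,0,0,0,0,0],[-0.0072,0.0109,0,0,0,0,0],[-0.0098,0.0086,0,0,0,0,0],[-0.0117,0.0058,0,0,0,0,0],[-0.0128,0.0026,0,0,0,0,0]])

```text
clock: 58.45
eef_pos: [574.8, -309.0, 124.6]
eef_rot: [1.0, -0.0, 0.003, -0.001]
ft_force: [4.0, 4.2, 8.9]
gripper_width: 23.4
```

Request:
send_rows(moves=[[0,0,0,0,0,0,0],[0,0,0,0,0,0,0]])

```text
clock: 58.62
eef_pos: [572.7, -309.1, 124.6]
eef_rot: [1.0, 0.0, -0.0, -0.0]
ft_force: [-2.2, 1.3, 8.7]
gripper_width: 23.6
```

```bash
cat > pm.py <<'E'
from h import *
import sys
th=np.radians(3.82); ydir=np.array([-np.sin(th),np.cos(th),0])
st,im,d=snap("top",sys.argv[1])
def cent(w,rows):
    us=[];vs=[]
    for v in rows:
        x=w[v];
        if x.sum()>0: us.append((x*np.arange(len(x))).sum()/x.sum());vs.append(v)
    return np.mean(us),np.mean(vs)
f=im.astype(float);G=np.clip(f[...,1]-np.maximum(f[...,0],f[...,2])-25,0,None);G[:,:300]=0;G[:,360:]=0
Rr=np.clip(f[...,2]-np.maximum(f[...,0],f[...,1])-40,0,None);Rr[:,:280]=0;Rr[:,345:]=0
g=cent(G,range(158,170));r=cent(Rr,range(167,177));print(g,r)
a=onplane([g],45,"top")[0];b=onplane([r],52,"top")[0];print(a.round(1),b.round(1),"pointer y in mark",((b-a)@ydir).round(2), "clock",st["clock"])
cv2.imwrite(f"pics/{sys.argv[1]}z.png",cv2.resize(im[140:310,250:460],None,fx=3.5,fy=3.5,interpolation=cv2.INTER_CUBIC))
E
python3 pm.py t5
```

```text
(np.float64(327.3907257295569), np.float64(163.5)) (np.float64(325.2701919648284), np.float64(171.5))
[750.  -19.1  45. ] [726.1 -13.3  52. ] pointer y in mark 7.38 clock 58.6167
```

View pics/t5z.png

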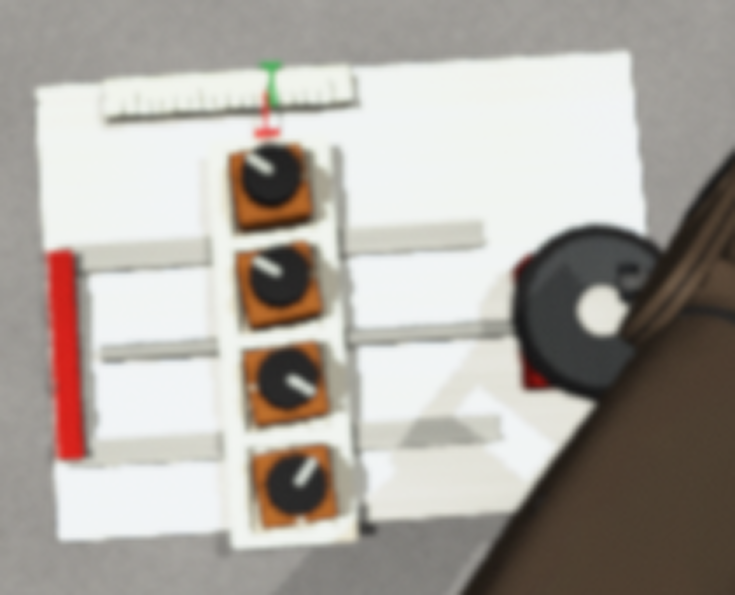

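Request:
send_rows(moves=[[-0.013,-0.0008,0,0,0,0,0],[-0.0124,-0.0042,0,0,0,0,0],[-0.0109,-0.0072,0,0,0,0,0],[-0.0086,-0.0098,0,0,0,0,0],[-0.0033,-0.0057,0,0,0,0,0],[0,0,0,0,0,0,0],[0,0,0,0,0,0,0],[0,0,0,0,0,0,0]])

```text
clock: 59.33
eef_pos: [525.3, -281.1, 124.5]
eef_rot: [1.0, 0.0, 0.0, -0.0]
ft_force: [-1.8, 1.6, 9.0]
gripper_width: 23.2
```

```bash
python3 pm.py t6
```

```text
(np.float64(327.1734378058827), np.float64(161.5)) (np.float64(327.85734639193146), np.float64(171.5))
[755.5 -18.5  45. ] [726.2 -20.2  52. ] pointer y in mark 0.3 clock 59.3333
```

View pics/t6z.png

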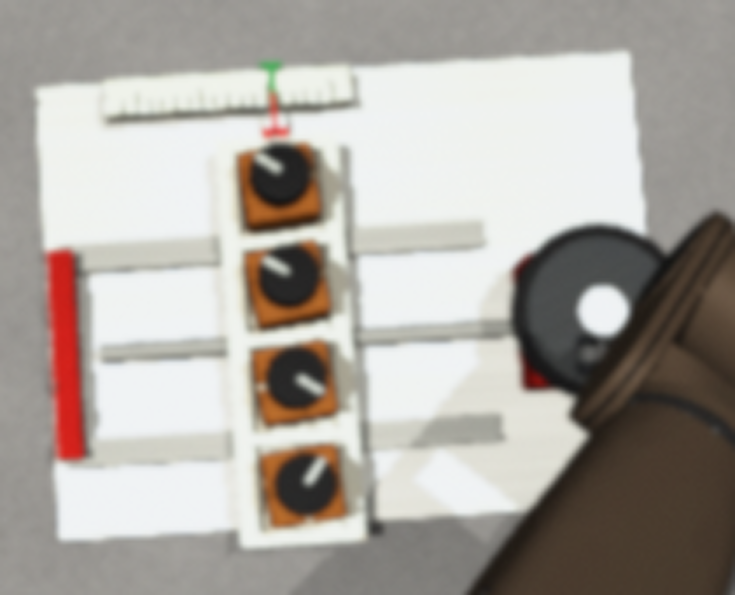

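Request:
send_rows(moves=[[0,0,0,0,0,0,60],[0,0,0,0,0,0,60],[0,0,0,0,0,0,60],[0,0,0,0,0,0,60],[0,0,-0.02,0,0,0,60],[0,0,-0.04,0,0,0,60],[0,0,-0.04,0,0,0,60],[0,0,-0.04,0,0,0,60],[0,0,-0.02,0,0,0,60]])

```text
clock: 60.13
eef_pos: [525.8, -283.0, 288.0]
eef_rot: [1.0, 0.0, 0.003, 0.002]
ft_force: [-0.3, 0.3, 0.9]
gripper_width: 51.1
```

Request:
send_rows(moves=[[0.02,-0.036,0,0,0,0,60],[0.02,-0.036,0,0,0,0,60],[0.02,-0.036,0,0,0,0,60],[0.02,-0.036,0,0,0,0,60],[0.02,-0.036,0,0,0,0,60],[0.02,-0.036,0,0,0,0,60],[0.02,-0.036,0,0,0,0,60],[0,0,0,0,0,0,60],[0,0,0,0,0,0,60],[0,0,0,0,0,0,60],[0,0,0,0,0,0,60]])

```text
clock: 61.05
eef_pos: [663.9, -31.2, 281.8]
eef_rot: [1.0, -0.0, -0.001, 0.0]
ft_force: [0.2, -1.0, 0.4]
gripper_width: 51.5
```

```bash
python3 chk.py w31;python3 - <<'E'
from h import *
st,im,d=snap("wrist");X=cloud(d,"wrist",st)
m=(X[...,2]>115)&(X[...,2]<135);m[:, :]&=(X[...,1]<40)&(X[...,1]>-80)
n,l,s,c=cv2.connectedComponentsWithStats(m.astype(np.uint8))
for i in range(1,n):
    if s[i,4]>300: print(X[l==i].mean(0).round(1))
E
```

```text
61.05 [663.9 -31.2 281.8] [ 0.2 -1.   0.4] yaw -0.05 [-0.2   0.24  1.56 -0.    1.34  1.37]
[666.2 -24.6 126.4]
[594.  -30.8 125.9]
[522.  -36.  125.6]
```

View pics/w31.png

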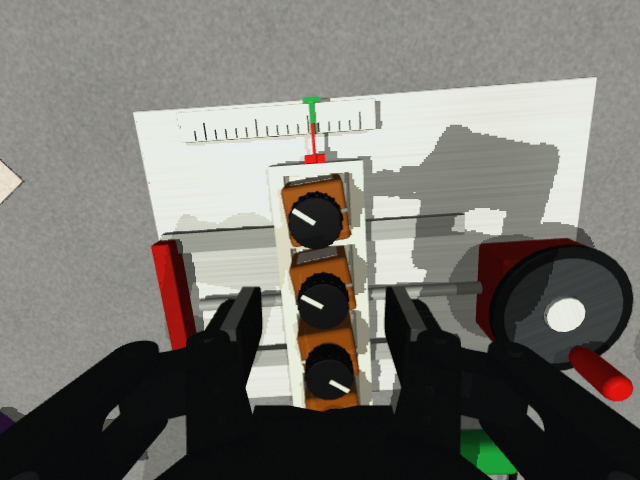

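```bash
python3 - <<'E'
from h import *
st,im,d=snap("wrist","w32");cv2.imwrite("pics/w32z.png",cv2.resize(im[80:300,200:420],None,fx=2.6,fy=2.6,interpolation=cv2.INTER_CUBIC))
th=np.radians(3.82); ydir=np.array([-np.sin(th),np.cos(th),0])
h=cv2.cvtColor(im,cv2.COLOR_BGR2HSV)
g=(h[...,0]>45)&(h[...,0]<80)&(h[...,1]>100);r=((h[...,0]<8)|(h[...,0]>172))&(h[...,1]>100)
G=[(np.nonzero(g[v,290:340])[0].mean()+290,v) for v in range(104,122) if g[v,290:340].any()]
Q=[(np.nonzero(r[v,290:340])[0].mean()+290,v) for v in range(126,154) if r[v,290:340].any()]
a=onplane(G,45,"wrist",st).mean(0);b=onplane(Q,52,"wrist",st).mean(0);print(a,b,(b-a)@ydir)
snap("scene","s3")
E
```

```text
[753.52328238 -20.70633297  45.        ] [728.84114653 -21.88282847  52.        ] 0.4704964193294043
```

View pics/w32z.png

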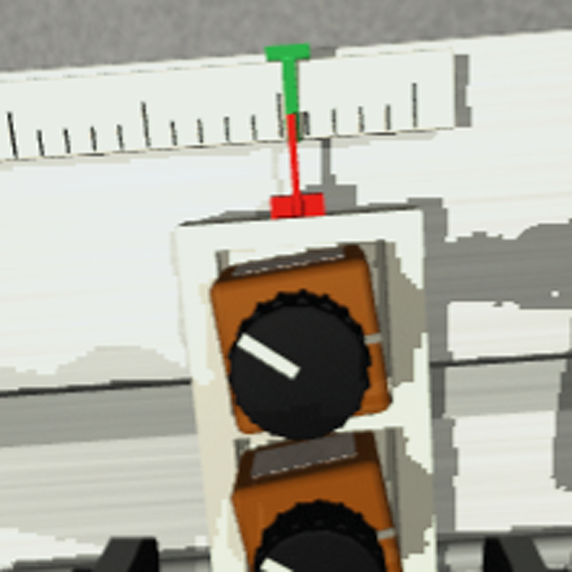

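View pics/s3.png

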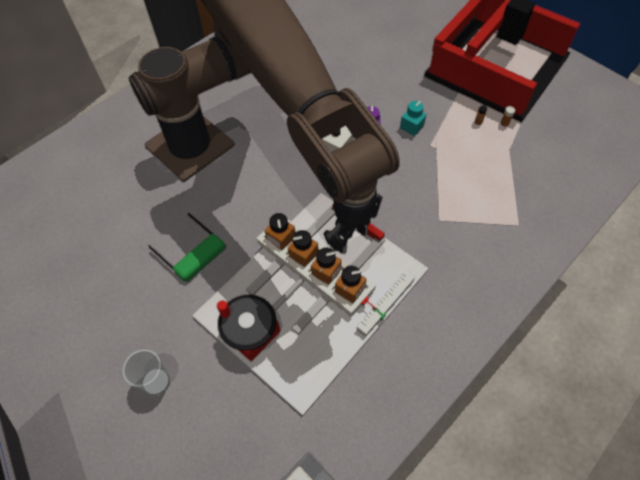

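```bash
python3 -c "
from cell import manip; print(manip.close_job())"
```

```text
the job is handed in; nothing more can be done
None
```

All four amber bottles were present. I stood each one in a pocket of the carriage with its cap shut, and only then unscrewed the caps. Finally I cranked the wheel about 2.7 turns by its red handle and handed the job in at about 61 s.

What the last checks showed:
- **Bottles:** the three I could still see measured 125.6–126.4 mm to the cap top (127 mm expected when seated). The nearest bottle was outside the last wrist view; the top and scene pictures show it still standing in its pocket.
- **Caps:** the stripe-to-dash angle reads about 135–140° on every cap, and the stop is near 140°. These angles are estimated by eye from the pictures.
- **Pointer:** it lies within 0.5 mm of the green mark in both the top and wrist views (0.3 mm and 0.5 mm).
- **Bystanders:** the beaker, white block and goggles look unmoved by eye; I did not measure them.
- **Arm:** the gripper was open and clear of everything when I handed in.

**Disagreement:** the nearest bottle's cap first measured x = 437 mm and later about 434 mm. I don't know why, but both are within the pocket's 4 mm play and well inside the 12 mm limit. The bottles also turned a few degrees in their pockets while the caps were unscrewed.

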